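# Close the filter box of the fume extractor

## Task

Close up the fume extractor's filter box: turn the wing nut on its centre stud so that the lid's slot can pass over it, lay the lid flat and fully home on the rim, and spin the wing nut down clockwise until it is snug on the lid. Push every locking pin that stands in the rack fully home through a corner hole of the lid into the box, each in its own hole, in whatever order suits, and leave the other things on the bench where they are.

Things in the scene. Friction and masses are not known exactly. Their poses are not given: they have to be found in the camera images.
- rim_centre (a point): Filter box of a fume extractor: fixed white open-topped box, 176 x 156 mm in plan (x, y), 60 mm high, black hose stub on its +x side, 12 mm steel stud at its centre. This point is the centre of its top rim, 60 mm above the bench; x along the long side, z up. The lid rests on the rim; sloping lips, 8 mm high, in the middle of each side lead it in with about 2 mm of play.
- wing_nut (a joint): Wing nut that stays on the box's stud, in rad, growing clockwise seen from above. Goes down 8 mm a turn, stays where left, turns at 0.04 N m. At 0, 3.14 and 6.28 its wings lie along the box's x axis; at 0 their underside is 76 mm above the bench. On a seated lid the wings come down, across the slot, at 7.75: snug from about 7.85 on; a shoulder stops it dead at 8.15.
- nut_grip (a point): The steel wing nut's wings form one upright bar, 60 mm long, 10 mm thick, 30 mm high. This point is on its axis, 22 mm above the underside of the wings and 8 mm below their top; its x axis runs along the wings, z up.
- lid_centre (a point): Loose flat aluminium lid, 160 x 140 mm (x, y), 6 mm thick, 0.2 kg. A slot 72 mm long (along x), 20 mm wide, goes through its middle; the wing nut passes only with its wings along it. Near each corner a 16 mm hole, 62 mm (x) and 52 mm (y) from the centre, over a socket of the box once seated. Point: centre of the plate, 3 mm above its underside; z up. Fits also turned by half a turn.
- lid_rib (a point): The lid's black grip rib: upright bar 50 mm long (along the lid's x), 12 mm thick (along y), 30 mm high, standing on the plate 48 mm from the lid's centre towards the lid's +y. This point is the rib's centre, 15 mm above the plate's top face.
- rack_top (a point): Fixed wooden pin rack, 105 x 105 x 55 mm, four square holes (16 mm) in a square of 55 mm pitch. This point is the centre of its top face.
- socket0 (a point): Mouth of the square 16 mm socket in the +x +y corner of the filter box (level with its rim, 62 mm in x and 52 mm in y from the rim's centre); the socket is 60 mm deep.
- socket1 (a point): Mouth of the square 16 mm socket in the +x -y corner of the filter box (level with its rim, 62 mm in x and 52 mm in y from the rim's centre); the socket is 60 mm deep.
- socket2 (a point): Mouth of the square 16 mm socket in the -x +y corner of the filter box (level with its rim, 62 mm in x and 52 mm in y from the rim's centre); the socket is 60 mm deep.
- socket3 (a point): Mouth of the square 16 mm socket in the -x -y corner of the filter box (level with its rim, 62 mm in x and 52 mm in y from the rim's centre); the socket is 60 mm deep.
- pin0_centre (a point): Locking pin 0: loose, 80 mm long, 50 g: a 10 mm steel shank, 50 mm long with a narrower tip, below a round black head 22 mm in diameter and 30 mm high. This point is half-way along it, 40 mm above the tip, 10 mm below the underside of the head; z points to the head. It starts upright in the rack, the head's underside on the rack's top face. None if this pin is absent; all pins are alike and fit any socket.
- pin1_centre (a point): Locking pin 1: loose, 80 mm long, 50 g: a 10 mm steel shank, 50 mm long with a narrower tip, below a round black head 22 mm in diameter and 30 mm high. This point is half-way along it, 40 mm above the tip, 10 mm below the underside of the head; z points to the head. It starts upright in the rack, the head's underside on the rack's top face. None if this pin is absent; all pins are alike and fit any socket.
- pin2_centre (a point): Locking pin 2: loose, 80 mm long, 50 g: a 10 mm steel shank, 50 mm long with a narrower tip, below a round black head 22 mm in diameter and 30 mm high. This point is half-way along it, 40 mm above the tip, 10 mm below the underside of the head; z points to the head. It starts upright in the rack, the head's underside on the rack's top face. None if this pin is absent; all pins are alike and fit any socket.
- pin3_centre (a point): Locking pin 3: loose, 80 mm long, 50 g: a 10 mm steel shank, 50 mm long with a narrower tip, below a round black head 22 mm in diameter and 30 mm high. This point is half-way along it, 40 mm above the tip, 10 mm below the underside of the head; z points to the head. It starts upright in the rack, the head's underside on the rack's top face. None if this pin is absent; all pins are alike and fit any socket.
- solder_spool: Spool of solder, 64 mm in diameter, 55 mm high, origin under its centre: a bystander, leave alone.
- flux_bottle: Small amber flux bottle, 44 mm in diameter, 100 mm high, origin under its centre: a bystander, leave alone.
- multimeter: Red multimeter lying on the bench, 150 x 78 x 40 mm, origin under its centre: a bystander, leave alone.
- screwdriver: Screwdriver lying on the bench, handle towards its -x: a bystander, leave alone.

How it is judged:
By the outcome, as a careful person would: the job done as asked, in the order asked, and still so for the second after the job is handed in, with the robot touching nothing.
Of pin0, pin1, pin2, pin3 only 2 to 4 are there at a start; the rules pass over those that are not, and their reading is None.
At some moment in a run one of lid may be knocked a few centimetres aside while the robot is not near it.
It also fails if it takes over 210 s, if anything falls off the work surface, if the arm or the gripper's body presses on something with over 40 N, if the wrist force passes 120 N, or if a joint passes its speed limit or range.

## Robot

A 7-joint arm with a two-finger parallel gripper is mounted at the origin on the work surface. World frame = base frame: x ahead of the robot, y to its left, z up, the work surface at z = 0. Lengths are in m, angles in rad, forces in N, time in s.
With the tool pointing down it reaches from about 0.35 to 0.9 m from the base axis. Payload 8.1 kg.
Tool frame: the origin (TCP) lies midway between the tips of the shut fingers; the grasp point (between the pads) lies 19 mm behind it; z points along the fingers, y is the line along which they close (so a half turn about z gives the same grasp; the last joint's range is limited). The gripper opens to 92 mm and grips with 3 to 60 N. Pads are 19 mm wide; open, the fingers measure 130 mm over their backs; the gripper's body (75 mm by 190 mm) begins 47 mm behind the grasp point.
Start: joints at [-1.38, 0.434, 0.025, 1.573, -0.012, 1.134, -0.075], TCP at [0.181, 0.598, 0.227] pointing down, gripper open.
Joint ranges: [-2.62, 2.62], [-0.44, 2.09], [-1.27, 1.32], [0.08, 2.57], [-1.32, 4.46], [0.12, 2], [-2.74, 2.74]. Speed limits (rad/s): [2.22, 2.22, 3.01, 3.01, 3.14, 3.14, 3.14].

## Interface

Orientations are given as a rotation vector (axis times angle).
In Python, from cell import arm gives the robot as it stands.
- The arm moves only by the tool move_arm, never from a script. Its argument "motion" is a list of rows, each an object of numbers: "tx", "ty", "tz": the shift along the tool's x, y, z normalised to -1 to 1, where 1 is 1000 mm; "twist": the turn about the tool's z normalised to -1 to 1, where 1 is pi/2 rad. In form: [{"tx": .., "ty": .., "tz": .., "twist": ..}, ...]. A call has 1 to 12 rows; each row shifts and turns the commanded pose from where the row before left it, along the tool's axes as they then stand; what a row does not reach is not made up. A row lasts 1/10 s, in which the tool goes at most 50 mm and 8.59 degrees, less where a joint would pass 70% of its speed; a pose out of reach is approached as far as the arm can. A call with a number of a shift or a turn outside -1 to 1 is refused whole. A call with a gripper value outside its range is refused whole. "gripper" is the gripper's target within -1 to 1 (shut at 1, half-way at 0, fully open at -1), set as the call begins (left out, the last holds). The fingers move at their own pace and stop on an object; "squeeze" is the grip in N (left out, the last holds). Time passes only in rows, so rows that do not move let the fingers close. It gives the time, the measured TCP pose, the force, the opening and the grip force at its end, in the units of the state.
- arm.observe(): the state, without advancing time (a new reading comes with each control period).
- arm.get_image(name): name is "side" or "top" or "wrist"; returns the picture (384x512x3 uint8, red, green, blue); there is no depth.
- arm.calibration(name): a dict with "K" (3x3 intrinsics, pixels), "T" (4x4, takes a point from camera to world coordinates). Camera axes: x right, y down, z forward; pixel columns grow to the right and rows downward; lengths in m; the calibration is good to about 2 mm. A picture is of the moment at which its call begins: read the wrist's pose just before it. calibration takes no time and is no camera call; for the wrist camera it gives the pose at the moment of the call.
- arm.sign_off(): hands the job in; it is judged then, once.
Trained networks look in the newest picture that a camera, given by its name, has taken for a name from the list of things; names that differ only in an ending like _2 or _b are one class to them, and where a whole thing is asked for, a point or a joint stands for the part that bears it (a point fixed in the world has none). Each returns a list of dicts, best first, with "conf" (0 to 1); they miss things now and then, are a little off and sometimes report something else, mostly with a low value. They report only what shows in the picture. A call takes as long as a camera call.
- arm.look_for(camera, query): "point" ([column, row] as shares, 0 to 1, of the picture: columns of its width, rows of its height, amid what is visible of it).
- arm.regions_of(camera, query): "region" (384x512 bool, what is visible of it) and "point" ([column, row] as shares, 0 to 1, of the picture: columns of its width, rows of its height, amid what is visible of it).
- arm.place_of(camera, query): "point" ([column, row] as shares, 0 to 1, of the picture: columns of its width, rows of its height: a listed point, or the origin of a listed thing).
The state is a dict: "clock": time; "joints": joint angles; "dq": joint speeds; "joint_efforts": joint torques, N m; "position": TCP position; "ee_rot": TCP orientation; "force": force on the tool from outside, world axes, zero at the start; "ft_torque": the same for the moment, N m; "width": opening from 0.0 (shut) to 1.0 (fully open); "gripper_force": force on a finger pad.
Only numpy, scipy, OpenCV 4.12 (cv2) and the standard library are available. Lean on these libraries where they do the work, as an engineer would, in place of code of your own. Each camera call takes 0.05 s, during which the arm holds its last target. There are 200 camera calls.

## Working session

There is one attempt and no reset: what is moved stays moved. The work goes in short steps, Python scripts to look and compute and a tool call to move; the robot and the scene stay as the last step left them, time stands still between calls to the robot, and variables do not carry over. Pictures are saved under pics/ and viewed, at most 14 in all, crops included, and the job is handed in when it is done.

Besides the shell and the picture viewer there is one more tool, called after "Request:" by a JSON object that holds its "name" and its "arguments", one argument or row to a line. move_arm: Moves the arm, as the interface text tells. Scaled input: -1 to 1 covers 1000 mm each way for a shift and pi/2 rad each way for a turn. Its arguments: {"type":"object","properties":{"motion":{"type":"array","items":{"type":"object","properties":{"tx":{"type":"number"},"ty":{"type":"number"},"tz":{"type":"number"},"twist":{"type":"number"}}}},"gripper":{"type":"number"},"squeeze":{"type":"number"}},"required":["motion"]}

```bash
mkdir -p pics
cat > h.py <<'E'
import numpy as np, cv2
from cell import arm
from scipy.spatial.transform import Rotation as R
def snap(c,fn=None):
    im=arm.get_image(c)
    if fn: cv2.imwrite('pics/'+fn,im[:,:,::-1])
    return im
def ray(c,p):
    k=arm.calibration(c);K=np.array(k['K']);T=np.array(k['T'])
    u=np.array([p[0]*512,p[1]*384,1]);d=T[:3,:3]@np.linalg.solve(K,u)
    return T[:3,3],d
def atz(c,p,z):
    o,d=ray(c,p);return o+d*(z-o[2])/d[2]
def proj(c,P):
    k=arm.calibration(c);T=np.linalg.inv(np.array(k['T']));q=np.array(k['K'])@(T[:3,:3]@np.array(P)+T[:3,3]);return q[:2]/q[2]
def st():
    s=arm.observe();r=R.from_rotvec(s['ee_rot']).as_matrix()
    print('t',round(s['clock'],2),'pos',np.round(s['position'],4),'yaw x',round(np.degrees(np.arctan2(r[1,0],r[0,0])),2),'z',np.round(r[:,2],3),'F',np.round(s['force'],1),'w',round(s['width'],3),'gf',round(s['gripper_force'],1),'q7',round(s['joints'][6],2))
    return s,r
def go(P,yaw=None):
    s,r=st();d=r.T@(np.array(P)-np.array(s['position']));print('tool shift m',np.round(d,4))
    if yaw is not None:
        y=np.degrees(np.arctan2(r[1,0],r[0,0]));print('twist deg (tool z down)',-(((yaw-y)+90)%180-90))
E
python3 - <<'E'
from h import *
st()
for c in('top','side'):
    snap(c,c+'0.png');print(c,np.round(arm.calibration(c)['T'],3).tolist())
Z=dict(rim_centre=.06,nut_grip=.098,lid_centre=.003,lid_rib=.021,rack_top=.055,pin0_centre=.045,solder_spool=0,flux_bottle=0,multimeter=0,screwdriver=0)
for c in('top','side'):
  for n,z in Z.items():
    print(c,n,[(round(d['conf'],2),np.round(np.array(d['point'])*[512,384]).tolist(),np.round(atz(c,d['point'],z),3).tolist()) for d in arm.place_of(c,n)[:4]])
E
```

```text
t 0.0 pos [0.1809 0.5977 0.2259] yaw x 163.16 z [-0.    -0.002 -1.   ] F [ 0.2 -0.6 -1.4] w 1.004 gf 0.0 q7 -0.08
top [[0.028, -0.991, 0.129, 0.425], [-0.999, -0.03, -0.014, -0.041], [0.017, -0.129, -0.992, 1.274], [0.0, 0.0, 0.0, 1.0]]
side [[-0.995, -0.065, 0.073, 0.47], [-0.097, 0.586, -0.804, 0.848], [0.009, -0.808, -0.59, 0.751], [0.0, 0.0, 0.0, 1.0]]
top rim_centre [(0.87, [210.0, 191.0], [0.59, 0.102, 0.06]), (0.68, [316.0, 207.0], [0.551, -0.232, 0.06])]
top nut_grip [(0.69, [230.0, 213.0], [0.522, 0.033, 0.098]), (0.62, [208.0, 191.0], [0.585, 0.101, 0.098])]
top lid_centre [(0.85, [312.0, 206.0], [0.559, -0.229, 0.003]), (0.52, [144.0, 223.0], [0.487, 0.317, 0.003])]
top lid_rib [(0.62, [304.0, 211.0], [0.541, -0.2, 0.021]), (0.42, [209.0, 193.0], [0.591, 0.107, 0.021])]
top rack_top [(0.61, [141.0, 215.0], [0.511, 0.312, 0.055])]
top pin0_centre [(0.42, [144.0, 223.0], [0.485, 0.304, 0.045])]
top solder_spool [(0.68, [287.0, 137.0], [0.79, -0.143, 0.0])]
top flux_bottle [(0.53, [215.0, 129.0], [0.81, 0.101, 0.0]), (0.34, [230.0, 173.0], [0.66, 0.043, 0.0])]
top multimeter 
[... 176 characters left out ...]
nut_grip [(0.49, [243.0, 221.0], [0.582, 0.098, 0.098])]
side lid_centre [(0.71, [270.0, 176.0], [0.538, -0.242, 0.003])]
side lid_rib [(0.77, [268.0, 181.0], [0.541, -0.191, 0.021])]
side rack_top [(0.6, [262.0, 315.0], [0.511, 0.336, 0.055]), (0.31, [265.0, 246.0], [0.524, 0.136, 0.055])]
side pin0_centre [(0.68, [275.0, 302.0], [0.488, 0.291, 0.045]), (0.52, [162.0, 245.0], [0.777, 0.15, 0.045])]
side solder_spool [(0.89, [191.0, 191.0], [0.778, -0.137, 0.0])]
side flux_bottle [(0.63, [163.0, 246.0], [0.794, 0.106, 0.0])]
side multimeter [(0.75, [176.0, 310.0], [0.707, 0.303, 0.0]), (0.5, [274.0, 329.0], [0.486, 0.328, 0.0])]
side screwdriver [(0.49, [330.0, 151.0], [0.336, -0.431, 0.0])]
```

```bash
python3 -c "
import cv2
a=cv2.imread('pics/top0.png')[110:300,90:410];b=cv2.imread('pics/side0.png')[120:384,130:400]
cv2.imwrite('pics/topc.png',cv2.resize(a,None,fx=2.5,fy=2.5,interpolation=3));cv2.imwrite('pics/sidec.png',cv2.resize(b,None,fx=2.2,fy=2.2,interpolation=3))"
```

```text
(no output)
```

View pics/topc.png

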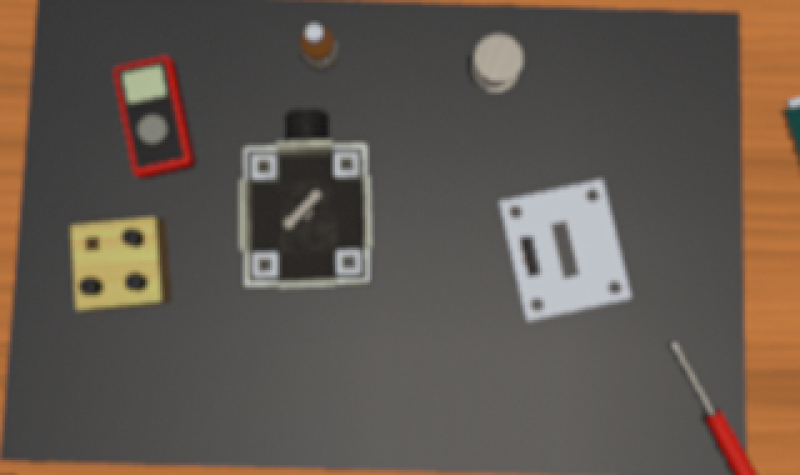

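View pics/sidec.png

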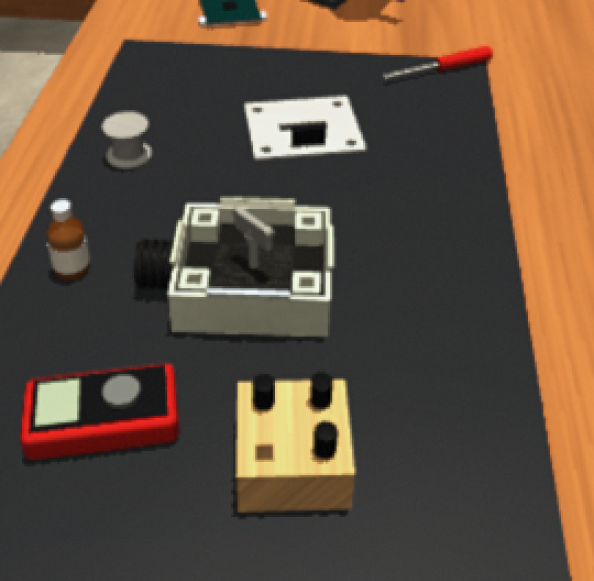

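Three pins, one empty rack hole; nut wings about 45° off the box's x axis; lid lying free at about (0.55, -0.23). Next I look from close above the box.

Run:
```python
from h import *
go([.57,.10,.30],135)
print(np.round(np.linalg.inv(np.array(R.from_rotvec(arm.observe()['ee_rot']).as_matrix()))@(np.array(arm.calibration('wrist')['T'])[:3,3]-arm.observe()['position']),3))
```

```text
t 1.1 pos [0.181  0.5982 0.2267] yaw x 163.16 z [ 0.  0. -1.] F [ 0.2 -1.1 -0.2] w 1.0 gf 0.0 q7 -0.08
tool shift m [-0.5166 -0.3642 -0.0733]
twist deg (tool z down) 28.160964023164638
[ 0.076 -0.    -0.157]
```

Request:
{"name": "move_arm", "arguments": {
  "motion": [
    {"tx": -0.038,"ty": -0.026,"tz": -0.012},
    {"tx": -0.038,"ty": -0.027,"tz": -0.012},
    {"tx": -0.041,"ty": -0.028,"tz": -0.012},
    {"tx": -0.041,"ty": -0.028,"tz": -0.012},
    {"tx": -0.041,"ty": -0.028,"tz": -0.012},
    {"tx": -0.041,"ty": -0.028,"tz": -0.012},
    {"tx": -0.041,"ty": -0.028},
    {"tx": -0.041,"ty": -0.028},
    {"tx": -0.041,"ty": -0.028},
    {"tx": -0.041,"ty": -0.028},
    {"tx": -0.041,"ty": -0.028},
    {"tx": -0.041,"ty": -0.028}
  ]
}}

```text
invalid input
```

Request:
{"name": "move_arm", "arguments": {
  "motion": [
    {"tx": -0.031,"ty": -0.031,"twist": 0.08},
    {"twist": 0.08},
    {"twist": 0.08},
    {"twist": 0.07},
    {},
    {}
  ]
}}

```text
invalid input
```

Run:
```python
from h import *
st();snap('wrist','w1.png')
for n,z in dict(rim_centre=.06,nut_grip=.096,socket0=.06,socket1=.06,socket2=.06,socket3=.06).items():
    print(n,[(round(d['conf'],2),np.round(np.array(d['point'])*[512,384]).tolist(),np.round(atz('wrist',d['point'],z),4).tolist()) for d in arm.place_of('wrist',n)[:4]])
```

```text
t 1.1 pos [0.181  0.5982 0.2267] yaw x 163.16 z [ 0.  0. -1.] F [ 0.2 -1.1 -0.2] w 1.0 gf 0.0 q7 -0.08
rim_centre []
nut_grip []
socket0 []
socket1 []
socket2 []
socket3 []
```

View pics/w1.png

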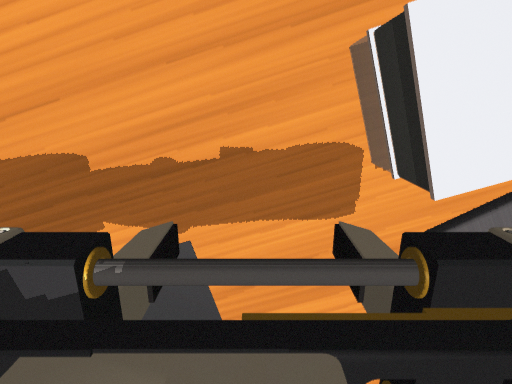

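The move was refused (rows probably need all four fields), so the picture is still of the start pose.

Request:
{"name": "move_arm", "arguments": {
  "motion": [
    {"tx": -0.036,"ty": -0.026,"tz": -0.012,"twist": 0},
    {"tx": -0.038,"ty": -0.027,"tz": -0.012,"twist": 0},
    {"tx": -0.039,"ty": -0.028,"tz": -0.012,"twist": 0},
    {"tx": -0.039,"ty": -0.028,"tz": -0.012,"twist": 0},
    {"tx": -0.039,"ty": -0.028,"tz": -0.012,"twist": 0},
    {"tx": -0.039,"ty": -0.028,"tz": -0.012,"twist": 0},
    {"tx": -0.04,"ty": -0.028,"tz": 0,"twist": 0},
    {"tx": -0.04,"ty": -0.028,"tz": 0,"twist": 0},
    {"tx": -0.04,"ty": -0.028,"tz": 0,"twist": 0},
    {"tx": -0.04,"ty": -0.028,"tz": 0,"twist": 0},
    {"tx": -0.04,"ty": -0.028,"tz": 0,"twist": 0},
    {"tx": -0.04,"ty": -0.028,"tz": 0,"twist": 0}
  ]
}}

```text
clock: 2.65
position: [0.5354, 0.1417, 0.2991]
ee_rot: [0.459, 3.107, 0.001]
force: [0.1, 0.4, -0.8]
width: 0.996
gripper_force: 0.0
```

Request:
{"name": "move_arm", "arguments": {
  "motion": [
    {"tx": -0.04,"ty": -0.028,"tz": 0,"twist": 0},
    {"tx": -0.009,"ty": -0.003,"tz": 0,"twist": 0.08},
    {"tx": 0,"ty": 0,"tz": 0,"twist": 0.08},
    {"tx": 0,"ty": 0,"tz": 0,"twist": 0.08},
    {"tx": 0,"ty": 0,"tz": 0,"twist": 0.07},
    {"tx": 0,"ty": 0,"tz": 0,"twist": 0},
    {"tx": 0,"ty": 0,"tz": 0,"twist": 0}
  ]
}}

```text
clock: 3.35
position: [0.5723, 0.0996, 0.2988]
ee_rot: [1.19, 2.907, 0.0]
force: [-0.6, -0.2, -0.8]
width: 0.998
gripper_force: 0.0
```

Run:
```python
from h import *
st();snap('wrist','w2.png')
for n,z in dict(rim_centre=.06,nut_grip=.096,socket0=.06,socket1=.06,socket2=.06,socket3=.06).items():
    print(n,[(round(d['conf'],2),np.round(np.array(d['point'])*[512,384]).tolist(),np.round(atz('wrist',d['point'],z),4).tolist()) for d in arm.place_of('wrist',n)[:4]])
```

```text
t 3.35 pos [0.5723 0.0996 0.2988] yaw x 135.47 z [ 0. -0. -1.] F [-0.6 -0.2 -0.8] w 0.998 gf 0.0 q7 0.67
rim_centre [(0.86, [255.0, 165.0], [0.5744, 0.0962, 0.06]), (0.55, [246.0, 325.0], [0.7525, -0.1005, 0.06])]
nut_grip [(0.68, [258.0, 173.0], [0.5793, 0.0973, 0.096])]
socket0 [(0.93, [198.0, 168.0], [0.5214, 0.0379, 0.06]), (0.78, [247.0, 108.0], [0.513, 0.1417, 0.06]), (0.64, [264.0, 217.0], [0.6378, 0.0521, 0.06]), (0.61, [318.0, 172.0], [0.6425, 0.1512, 0.06])]
socket1 [(0.93, [198.0, 168.0], [0.5214, 0.0379, 0.06]), (0.78, [247.0, 108.0], [0.513, 0.1417, 0.06]), (0.64, [264.0, 217.0], [0.6378, 0.052, 0.06]), (0.61, [318.0, 172.0], [0.6425, 0.1512, 0.06])]
socket2 [(0.93, [198.0, 168.0], [0.5214, 0.0379, 0.06]), (0.78, [247.0, 108.0], [0.513, 0.1417, 0.06]), (0.64, [264.0, 217.0], [0.6378, 0.052, 0.06]), (0.61, [318.0, 172.0], [0.6425, 0.1511, 0.06])]
socket3 [(0.93, [198.0, 168.0], [0.5214, 0.038, 0.06]), (0.78, [247.0, 108.0], [0.5131, 0.1417, 0.06]), (0.64, [264.0, 217.0], [0.6378, 0.052, 0.06]), (0.61, [318.0, 172.0], [0.6425, 0.1511, 0.06])]
```

View pics/w2.png

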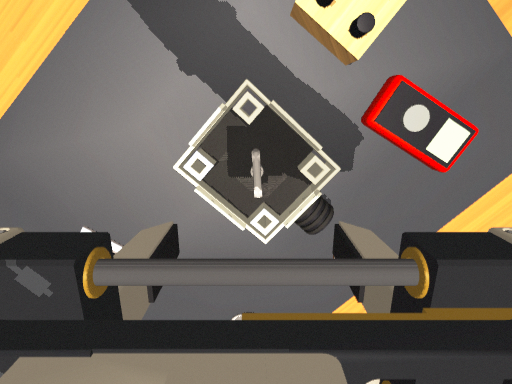

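Run:
```python
from h import *
im=cv2.imread('pics/w2.png');g=cv2.cvtColor(im,6)
P=[]
for (u,v) in((198,168),(247,108),(264,217),(318,172)):
    w=cv2.resize(g[v-20:v+20,u-20:u+20],None,fx=8,fy=8,interpolation=2)
    m=(w>150).astype(np.uint8)
    cs,_=cv2.findContours(1-m,cv2.RETR_LIST,2)
    c=[c for c in cs if 3000<cv2.contourArea(c)<25000 and abs(cv2.boundingRect(c)[0]+cv2.boundingRect(c)[2]/2-160)<60]
    for k in c:
        r=cv2.minAreaRect(k);print((u,v),np.round(r[0],1),np.round(r[1],1),r[2],cv2.contourArea(k))
        q=np.array(r[0])/8-20+[u,v]+.0
    p=atz('wrist',q/[512,384],.06);P.append(p[:2]);print(np.round(p,4))
P=np.array(P);M=np.array([[-62,-52],[-62,52],[62,-52],[62,52]])/1e3
c=P.mean(0);A,B=M,P-c
t=np.arctan2((A[:,0]*B[:,1]-A[:,1]*B[:,0]).sum(),(A*B).sum());print('box c',c,'yaw',np.degrees(t),'resid',np.round(B-A@np.array([[np.cos(t),np.sin(t)],[-np.sin(t),np.cos(t)]]),4).tolist())
for cam in('wrist','side'):
    snap(cam,'n_'+cam+'.png')
    for d in arm.regions_of(cam,'wing_nut')[:2]:
        m=d['region'];y,x=np.nonzero(m);print(cam,round(d['conf'],2),'x',x.min(),x.max(),'y',y.min(),y.max(),m.sum());r=cv2.minAreaRect(np.c_[x,y].astype(np.float32))
        box=cv2.boxPoints(r)+.5;W=np.array([atz(cam,b/[512,384],.105)[:2] for b in box]);print(np.round(W,4).tolist(),W.mean(0))
        e=W[1]-W[0];f=W[2]-W[1];e=e if np.linalg.norm(e)>np.linalg.norm(f) else f;print('ang',np.degrees(np.arctan2(e[1],e[0]))%180)
for h in(.106,.102,.098):
  for a in(-40,-45,-50):
    d=np.array([np.cos(np.radians(a)),np.sin(np.radians(a))])*.03
    print(h,a,[np.round(proj('side',[*(c+s*d),h]),1).tolist() for s in(1,-1)])
```

```text
(198, 168) [164.8 144.1] [88.7 81.7] 39.92039108276367 6674.0
[0.5205 0.0402 0.06  ]
(247, 108) [171.3 159.6] [101.2  98.4] 43.02506637573242 9309.0
[0.5143 0.1435 0.06  ]
(264, 217) [164.3 197.7] [74.4 77.8] 44.29268264770508 5268.5
[0.6435 0.0473 0.06  ]
(318, 172) [136.2 145.2] [86.1 92.6] 44.40934371948242 7441.0
[0.6375 0.1504 0.06  ]
box c [0.57895432 0.09535377] yaw 3.2969688788752585 resid [[0.0004, 0.0003], [0.0003, -0.0002], [-0.0004, 0.0003], [-0.0003, -0.0004]]
wrist 0.89 x 251 262 y 149 197 412
[[0.5513, 0.1132], [0.5606, 0.1226], [0.6039, 0.0803], [0.5942, 0.0705]] [0.57748805 0.09663109]
ang 135.70605657221253
side 0.49 x 237 254 y 215 232 195
[[0.6051, 0.1212], [0.5955, 0.0812], [0.5444, 0.1193], [0.5553, 0.1568]] [0.57506437 0.11960567]
ang 143.30599478581632
0.106 -40 [[236.0, 212.4], [252.5, 223.8]]
0.106 -45 [[236.9, 211.9], [251.7, 224.3]]
0.106 -50 [[237.7, 211.5], [250.8, 224.7]]
0.102 -40 [[236.1, 213.6], [252.5, 225.0]]
0.102 -45 [[236.9, 213.2], [251.7, 225.5]]
0.102 -50 [[237.8, 212.8], [250.8, 225.9]]
0.098 -40 [[236.1, 214.8], [252.5, 226.3]]
0.098 -45 [[236.9, 214.4], [251.7, 226.7]]
0.098 -50 [[237.8, 214.0], [250.8, 227.2]]
```

Run:
```python
from h import *
im=cv2.imread('pics/side0.png');x0,y0=195,195
w=cv2.resize(im[y0:y0+85,x0:x0+100],None,fx=7,fy=7,interpolation=2)
t=np.radians(3.3);Rm=np.array([[np.cos(t),-np.sin(t)],[np.sin(t),np.cos(t)]]);c=np.array([.579,.0954])
def dot(P,col): 
    p=(proj('side',P)-[x0,y0]+.5)*7;cv2.circle(w,tuple(int(v) for v in p),3,col,-1)
for sx in(-1,1):
  for sy in(-1,1): dot([*(c+Rm@[sx*.062,sy*.052]),.06],(0,0,255))
  for sy in(-1,1): dot([*(c+Rm@[sx*.088,sy*.078]),.06],(255,0,255))
a=np.radians(-44.5);d=np.array([np.cos(a),np.sin(a)]);n=np.array([-d[1],d[0]])
for h,col in((.105,(0,255,0)),(.101,(255,255,0)),(.097,(255,0,0))):
  for s in(1,-1):
    for k in (1,-1): dot([*(c+d*.03*s+n*.005*k),h],col)
cv2.imwrite('pics/side_nut.png',w)
```

```text
(no output)
```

View pics/side_nut.png

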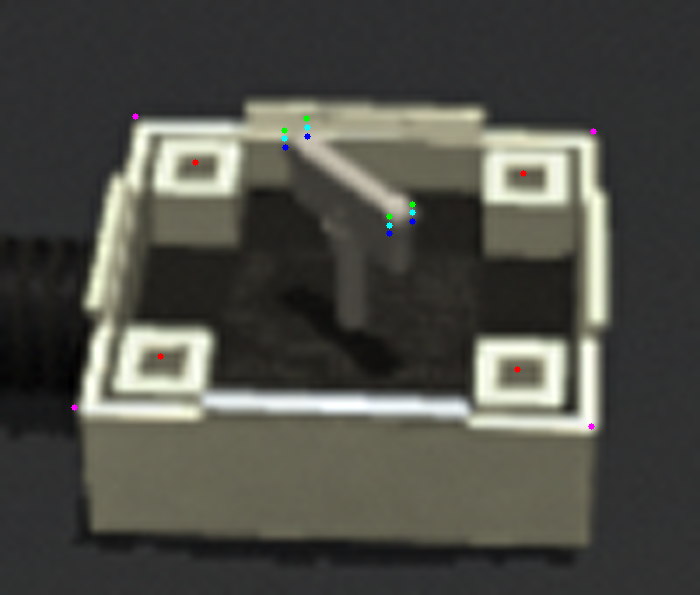

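Wings' top edge lies at about 105 mm in the side picture (near end at zoomed (400,210)), so the nut is at about 0.83 rad. The box fit gives centre (0.579, 0.0954), yaw 3.3°. I unwind the wrist half a turn, then grip.

Request:
{"name": "move_arm", "arguments": {
  "motion": [
    {"tx": 0,"ty": 0,"tz": 0,"twist": -0.095},
    {"tx": 0,"ty": 0,"tz": 0,"twist": -0.095},
    {"tx": 0,"ty": 0,"tz": 0,"twist": -0.095},
    {"tx": 0,"ty": 0,"tz": 0,"twist": -0.095},
    {"tx": 0,"ty": 0,"tz": 0,"twist": -0.095},
    {"tx": 0,"ty": 0,"tz": 0,"twist": -0.095},
    {"tx": 0,"ty": 0,"tz": 0,"twist": -0.095},
    {"tx": 0,"ty": 0,"tz": 0,"twist": -0.095},
    {"tx": 0,"ty": 0,"tz": 0,"twist": -0.095},
    {"tx": 0,"ty": 0,"tz": 0,"twist": -0.095},
    {"tx": 0,"ty": 0,"tz": 0,"twist": -0.095},
    {"tx": 0,"ty": 0,"tz": 0,"twist": -0.095}
  ],
  "gripper": 0.1,
  "squeeze": 30
}}

```text
clock: 5.1
position: [0.5723, 0.0994, 0.2987]
ee_rot: [1.528, -2.745, -0.0]
force: [-0.1, 0.3, 0.1]
width: 0.452
gripper_force: 0.0
```

Request:
{"name": "move_arm", "arguments": {
  "motion": [
    {"tx": 0,"ty": 0,"tz": 0.03,"twist": -0.095},
    {"tx": 0,"ty": 0,"tz": 0.03,"twist": -0.095},
    {"tx": 0,"ty": 0,"tz": 0.03,"twist": -0.095},
    {"tx": 0,"ty": 0,"tz": 0.03,"twist": -0.095},
    {"tx": 0,"ty": 0,"tz": 0,"twist": -0.095},
    {"tx": 0,"ty": 0,"tz": 0,"twist": -0.095},
    {"tx": 0,"ty": 0,"tz": 0,"twist": -0.095},
    {"tx": 0,"ty": 0,"tz": 0,"twist": -0.095},
    {"tx": 0,"ty": 0,"tz": 0,"twist": -0.095},
    {"tx": 0,"ty": 0,"tz": 0,"twist": 0},
    {"tx": 0,"ty": 0,"tz": 0,"twist": 0}
  ]
}}

```text
clock: 6.2
position: [0.5628, 0.1081, 0.1715]
ee_rot: [2.714, -1.512, -0.014]
force: [-0.4, 1.6, 1.2]
width: 0.45
gripper_force: 0.0
```

Run:
```python
from h import *
go([.579,.0954,.078],135.5)
```

```text
t 6.2 pos [0.5628 0.1081 0.1715] yaw x -58.23 z [-0.025 -0.027 -0.999] F [-0.4  1.6  1.2] w 0.45 gf 0.0 q7 2.74
tool shift m [ 0.0184 -0.0104  0.0934]
twist deg (tool z down) -13.731521985810105
```

Clockwise lowers q7, so the previous pose was the right one; I go back the way I came.

Request:
{"name": "move_arm", "arguments": {
  "motion": [
    {"tx": 0,"ty": 0,"tz": -0.03,"twist": 0.095},
    {"tx": 0,"ty": 0,"tz": -0.03,"twist": 0.095},
    {"tx": 0,"ty": 0,"tz": 0,"twist": 0.095},
    {"tx": 0,"ty": 0,"tz": 0,"twist": 0.095},
    {"tx": 0,"ty": 0,"tz": 0,"twist": 0.095},
    {"tx": 0,"ty": 0,"tz": 0,"twist": 0.095},
    {"tx": 0,"ty": 0,"tz": 0,"twist": 0.095},
    {"tx": 0,"ty": 0,"tz": 0,"twist": 0.095},
    {"tx": 0,"ty": 0,"tz": 0,"twist": 0.095},
    {"tx": 0,"ty": 0,"tz": 0,"twist": 0.095},
    {"tx": 0,"ty": 0,"tz": 0,"twist": 0.095},
    {"tx": 0,"ty": 0,"tz": 0,"twist": 0.095}
  ]
}}

```text
clock: 7.4
position: [0.564, 0.1135, 0.2349]
ee_rot: [0.518, -3.076, 0.035]
force: [-0.2, -0.1, -0.4]
width: 0.447
gripper_force: 0.0
```

Request:
{"name": "move_arm", "arguments": {
  "motion": [
    {"tx": 0,"ty": 0,"tz": 0,"twist": 0.095},
    {"tx": 0,"ty": 0,"tz": 0,"twist": 0.095},
    {"tx": 0,"ty": 0,"tz": 0,"twist": 0.095},
    {"tx": 0,"ty": 0,"tz": 0,"twist": 0.095},
    {"tx": 0,"ty": 0,"tz": 0,"twist": 0.095},
    {"tx": 0,"ty": 0,"tz": 0,"twist": 0.095},
    {"tx": 0,"ty": 0,"tz": 0,"twist": 0.095},
    {"tx": 0,"ty": 0,"tz": 0,"twist": 0.095},
    {"tx": 0,"ty": 0,"tz": 0,"twist": 0.095},
    {"tx": 0,"ty": 0,"tz": 0,"twist": 0},
    {"tx": 0,"ty": 0,"tz": 0,"twist": 0}
  ]
}}

```text
clock: 8.5
position: [0.5643, 0.112, 0.2339]
ee_rot: [-1.504, -2.753, 0.053]
force: [0.3, -0.1, -0.6]
width: 0.449
gripper_force: 0.0
```

Run:
```python
from h import *
go([.579,.0954,.078],135.5)
print(np.round(arm.observe()['joints'],2))
```

```text
t 8.5 pos [0.5643 0.112  0.2339] yaw x 122.72 z [-0.02  -0.027 -0.999] F [ 0.3 -0.1 -0.6] w 0.449 gf 0.0 q7 0.04
tool shift m [-0.02    0.0083  0.156 ]
twist deg (tool z down) -12.777633430572308
[ 0.1   0.43 -0.57  1.63  0.26  1.19  0.04]
```

Request:
{"name": "move_arm", "arguments": {
  "motion": [
    {"tx": -0.01,"ty": 0.004,"tz": 0.03,"twist": 0},
    {"tx": -0.01,"ty": 0.0043,"tz": 0.03,"twist": 0},
    {"tx": 0,"ty": 0,"tz": 0.03,"twist": 0},
    {"tx": 0,"ty": 0,"tz": 0,"twist": -0.072},
    {"tx": 0,"ty": 0,"tz": 0,"twist": -0.07},
    {"tx": 0,"ty": 0,"tz": 0,"twist": 0},
    {"tx": 0,"ty": 0,"tz": 0.02,"twist": 0},
    {"tx": 0,"ty": 0,"tz": 0.02,"twist": 0},
    {"tx": 0,"ty": 0,"tz": 0.018,"twist": 0},
    {"tx": 0,"ty": 0,"tz": 0.008,"twist": 0},
    {"tx": 0,"ty": 0,"tz": 0,"twist": 0}
  ]
}}

```text
clock: 9.6
position: [0.5781, 0.0927, 0.0757]
ee_rot: [-1.196, -2.892, 0.056]
force: [-1.2, -0.5, -0.0]
width: 0.453
gripper_force: 0.0
```

Request:
{"name": "move_arm", "arguments": {
  "motion": [
    {"tx": 0,"ty": 0,"tz": 0,"twist": 0},
    {"tx": 0,"ty": 0,"tz": 0,"twist": 0},
    {"tx": 0,"ty": 0,"tz": 0,"twist": 0},
    {"tx": 0,"ty": 0,"tz": 0,"twist": 0}
  ],
  "gripper": 1,
  "squeeze": 20
}}

```text
clock: 10.0
position: [0.5791, 0.0927, 0.0768]
ee_rot: [-1.197, -2.894, 0.054]
force: [7.7, 8.7, -2.1]
width: 0.151
gripper_force: 6.8
```

Run:
```python
from h import *
go([.579,.0954,.078],3.3)
print(arm.observe()['ft_torque'])
```

```text
t 10.0 pos [0.5791 0.0927 0.0768] yaw x 135.06 z [-0.022 -0.029 -0.999] F [ 7.7  8.7 -2.1] w 0.151 gf 6.8 q7 0.16
tool shift m [ 0.0019  0.0018 -0.0013]
twist deg (tool z down) -48.238167531481906
[ 2.08337468 -2.08770762  0.03715703]
```

Request:
{"name": "move_arm", "arguments": {
  "motion": [
    {"tx": 0.002,"ty": 0.0015,"tz": 0,"twist": 0},
    {"tx": 0,"ty": 0,"tz": 0,"twist": 0},
    {"tx": 0,"ty": 0,"tz": 0,"twist": 0},
    {"tx": 0,"ty": 0,"tz": 0,"twist": 0}
  ]
}}

```text
clock: 10.4
position: [0.5799, 0.0938, 0.0768]
ee_rot: [-1.2, -2.895, 0.056]
force: [4.4, -3.2, 1.5]
width: 0.12
gripper_force: 19.9
```

Run:
```python
from h import *
go([.579,.0954,.078],3.3)
print(arm.observe()['ft_torque'])
```

```text
t 10.4 pos [0.5799 0.0938 0.0768] yaw x 135.0 z [-0.02  -0.03  -0.999] F [ 4.4 -3.2  1.5] w 0.12 gf 19.9 q7 0.15
tool shift m [ 0.0018  0.0005 -0.0012]
twist deg (tool z down) -48.30062338730454
[-0.6280768  -0.98134247  0.07784212]
```

Request:
{"name": "move_arm", "arguments": {
  "motion": [
    {"tx": 0.001,"ty": 0,"tz": 0,"twist": 0.09},
    {"tx": 0,"ty": 0,"tz": 0,"twist": 0.09},
    {"tx": 0,"ty": 0,"tz": 0,"twist": 0.09},
    {"tx": 0,"ty": 0,"tz": 0.001,"twist": 0.09},
    {"tx": 0,"ty": 0,"tz": 0,"twist": 0.09},
    {"tx": 0,"ty": 0,"tz": 0,"twist": 0.09},
    {"tx": 0,"ty": 0,"tz": 0,"twist": 0.09},
    {"tx": 0,"ty": 0,"tz": 0.001,"twist": 0.09}
  ]
}}

```text
clock: 11.2
position: [0.5792, 0.0963, 0.0762]
ee_rot: [2.564, 1.794, -0.049]
force: [-1.6, -1.6, 18.5]
width: 0.123
gripper_force: 20.1
```

Run:
```python
from h import *
go([.579,.0954,.076],3.3)
print(arm.observe()['ft_torque'])
```

```text
t 11.2 pos [0.5792 0.0963 0.0762] yaw x 69.96 z [-0.019 -0.028 -0.999] F [-1.6 -1.6 18.5] w 0.123 gf 20.1 q7 -0.81
tool shift m [-0.0009  0.0001  0.0002]
twist deg (tool z down) 66.66372113048624
[-0.48347236  0.45458961  0.10056947]
```

Request:
{"name": "move_arm", "arguments": {
  "motion": [
    {"tx": 0,"ty": 0,"tz": 0,"twist": 0.0926},
    {"tx": 0,"ty": 0,"tz": 0,"twist": 0.0926},
    {"tx": 0,"ty": 0,"tz": 0,"twist": 0.0926},
    {"tx": 0,"ty": 0,"tz": 0,"twist": 0.0926},
    {"tx": 0,"ty": 0,"tz": 0,"twist": 0.0926},
    {"tx": 0,"ty": 0,"tz": 0,"twist": 0.0926},
    {"tx": 0,"ty": 0,"tz": 0,"twist": 0.0926},
    {"tx": 0,"ty": 0,"tz": 0,"twist": 0.0926},
    {"tx": 0,"ty": 0,"tz": 0,"twist": 0},
    {"tx": 0,"ty": 0,"tz": 0,"twist": 0}
  ]
}}

```text
clock: 12.2
position: [0.58, 0.095, 0.0756]
ee_rot: [3.111, 0.096, -0.029]
force: [4.3, -3.2, 5.3]
width: 0.121
gripper_force: 20.0
```

Run:
```python
from h import *
go([.579,.0954,.076],3.3)
print(arm.observe()['ft_torque'])
```

```text
t 12.2 pos [0.58   0.095  0.0756] yaw x 3.52 z [-0.018 -0.029 -0.999] F [ 4.3 -3.2  5.3] w 0.121 gf 20.0 q7 -1.77
tool shift m [-0.0009 -0.0004 -0.0004]
twist deg (tool z down) 0.2239228301042857
[-0.75245   -0.7739066  0.0820221]
```

Request:
{"name": "move_arm", "arguments": {
  "motion": [
    {"tx": 0,"ty": 0,"tz": 0,"twist": 0},
    {"tx": 0,"ty": 0,"tz": 0,"twist": 0},
    {"tx": 0,"ty": 0,"tz": -0.02,"twist": 0},
    {"tx": 0,"ty": 0,"tz": -0.04,"twist": 0},
    {"tx": 0,"ty": 0,"tz": -0.045,"twist": 0},
    {"tx": 0,"ty": 0.02,"tz": -0.04,"twist": 0},
    {"tx": -0.01,"ty": 0.035,"tz": -0.03,"twist": 0},
    {"tx": -0.01,"ty": 0.045,"tz": -0.015,"twist": 0},
    {"tx": -0.01,"ty": 0.045,"tz": -0.01,"twist": 0},
    {"tx": -0.01,"ty": 0.045,"tz": -0.01,"twist": 0},
    {"tx": -0.01,"ty": 0.045,"tz": -0.01,"twist": 0},
    {"tx": -0.008,"ty": 0.045,"tz": 0,"twist": -0.05}
  ],
  "gripper": 0.1
}}

```text
clock: 13.4
position: [0.5419, -0.1823, 0.3045]
ee_rot: [3.106, 0.221, -0.037]
force: [1.5, -1.2, -1.2]
width: 0.449
gripper_force: 0.0
```

Request:
{"name": "move_arm", "arguments": {
  "motion": [
    {"tx": 0,"ty": 0,"tz": 0,"twist": -0.05},
    {"tx": 0,"ty": 0,"tz": 0,"twist": 0},
    {"tx": 0,"ty": 0,"tz": 0,"twist": 0}
  ]
}}

```text
clock: 13.7
position: [0.5422, -0.1796, 0.3027]
ee_rot: [3.097, 0.341, -0.042]
force: [-0.5, 0.5, 0.5]
width: 0.452
gripper_force: 0.0
```

```bash
cat > lid.py <<'E'
from h import *
import sys
st();im=snap('wrist',sys.argv[1])
for n,z in dict(lid_centre=.003,lid_rib=.021).items():
    print(n,[(round(d['conf'],2),np.round(np.array(d['point'])*[512,384]).tolist(),np.round(atz('wrist',d['point'],z),4).tolist()) for d in arm.place_of('wrist',n)[:2]])
d=arm.regions_of('wrist','lid_centre')[0];m=d['region'].astype(np.uint8)
c=max(cv2.findContours(m,0,2)[0],key=cv2.contourArea);h=cv2.convexHull(c)[:,0]+.5
W=np.array([atz('wrist',p/[512,384],.006)[:2] for p in h],np.float32)
r=cv2.minAreaRect(W*1000);print(d['conf'],r)
b=cv2.boxPoints(r);print(b.round(1).tolist())
E
python3 lid.py l1.png
```

```text
t 13.7 pos [ 0.5422 -0.1796  0.3027] yaw x 12.54 z [-0.024 -0.028 -0.999] F [-0.5  0.5  0.5] w 0.452 gf 0.0 q7 -1.11
lid_centre [(0.72, [288.0, 153.0], [0.5492, -0.2369, 0.003])]
lid_rib [(0.77, [257.0, 155.0], [0.5389, -0.1884, 0.021])]
0.64 ((548.299072265625, -239.64376831054688), (159.94219970703125, 139.80917358398438), 14.031121253967285)
[[453.79998779296875, -191.1999969482422], [487.70001220703125, -326.8999938964844], [642.7999877929688, -288.1000061035156], [608.9000244140625, -152.39999389648438]]
```

View pics/l1.png

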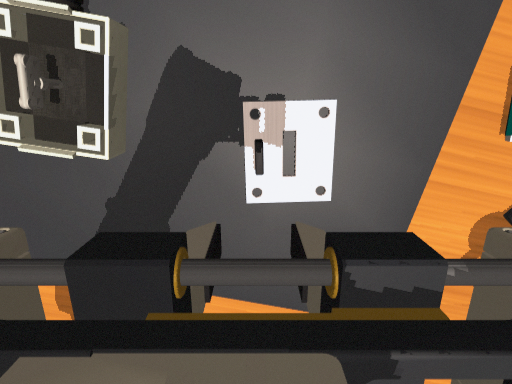

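Lid is unmoved: fit centre (0.5483, -0.2396), yaw 14.0°, rib on its +y side at pixel (258,155).

Run:
```python
from h import *
go([.5367,-.193,.011],14.0)
```

```text
t 13.9 pos [ 0.5425 -0.1796  0.3029] yaw x 12.64 z [-0.023 -0.029 -0.999] F [ 0.2 -0.6  0.2] w 0.449 gf 0.0 q7 -1.11
tool shift m [-1.000e-04  5.100e-03  2.922e-01]
twist deg (tool z down) -1.3635990163560052
```

Request:
{"name": "move_arm", "arguments": {
  "motion": [
    {"tx": 0,"ty": 0.003,"tz": 0.03,"twist": -0.015},
    {"tx": 0,"ty": 0.002,"tz": 0.045,"twist": 0},
    {"tx": 0,"ty": 0,"tz": 0.045,"twist": 0},
    {"tx": 0,"ty": 0,"tz": 0.045,"twist": 0},
    {"tx": 0,"ty": 0,"tz": 0.045,"twist": 0},
    {"tx": 0,"ty": 0,"tz": 0.03,"twist": 0},
    {"tx": 0,"ty": 0,"tz": 0.02,"twist": 0},
    {"tx": 0,"ty": 0,"tz": 0.015,"twist": 0},
    {"tx": 0,"ty": 0,"tz": 0.01,"twist": 0},
    {"tx": 0,"ty": 0,"tz": 0.005,"twist": 0},
    {"tx": 0,"ty": 0,"tz": 0,"twist": 0},
    {"tx": 0,"ty": 0,"tz": 0,"twist": 0}
  ]
}}

```text
clock: 15.1
position: [0.5373, -0.1943, 0.0141]
ee_rot: [3.092, 0.378, -0.04]
force: [0.3, 0.2, 0.2]
width: 0.451
gripper_force: 0.0
```

Run:
```python
from h import *
go([.5367,-.193,.011],14.0)
```

```text
t 15.1 pos [ 0.5373 -0.1943  0.0141] yaw x 13.93 z [-0.022 -0.029 -0.999] F [0.3 0.2 0.2] w 0.451 gf 0.0 q7 -1.04
tool shift m [-0.0002 -0.0014  0.0031]
twist deg (tool z down) -0.06821864996409488
```

Request:
{"name": "move_arm", "arguments": {
  "motion": [
    {"tx": 0,"ty": -0.0014,"tz": 0.002,"twist": 0},
    {"tx": 0,"ty": 0,"tz": 0,"twist": 0},
    {"tx": 0,"ty": 0,"tz": 0,"twist": 0},
    {"tx": 0,"ty": 0,"tz": 0,"twist": 0},
    {"tx": 0,"ty": 0,"tz": 0,"twist": 0},
    {"tx": 0,"ty": 0,"tz": 0,"twist": 0},
    {"tx": 0,"ty": 0,"tz": 0,"twist": 0}
  ],
  "gripper": 1,
  "squeeze": 40
}}

```text
clock: 15.8
position: [0.5364, -0.1928, 0.0118]
ee_rot: [3.093, 0.378, -0.041]
force: [-1.4, 0.6, 5.5]
width: 0.129
gripper_force: 39.9
```

Run:
```python
from h import *
s,r=st()
t=np.radians(3.3);c=np.array([.579,.0954]);p=c+.048*np.array([-np.sin(t),np.cos(t)])
print(p);go([*p,.16],3.3)
```

```text
t 15.8 pos [ 0.5364 -0.1928  0.0118] yaw x 13.92 z [-0.023 -0.029 -0.999] F [-1.4  0.6  5.5] w 0.129 gf 39.9 q7 -1.04
[0.57623693 0.14332041]
t 15.8 pos [ 0.5364 -0.1928  0.0118] yaw x 13.92 z [-0.023 -0.029 -0.999] F [-1.4  0.6  5.5] w 0.129 gf 39.9 q7 -1.04
tool shift m [ 0.1152 -0.3131 -0.1587]
twist deg (tool z down) 10.623533879129354
```

Request:
{"name": "move_arm", "arguments": {
  "motion": [
    {"tx": 0,"ty": 0,"tz": -0.015,"twist": 0},
    {"tx": 0,"ty": 0,"tz": -0.03,"twist": 0},
    {"tx": 0,"ty": 0,"tz": -0.04,"twist": 0},
    {"tx": 0.005,"ty": -0.02,"tz": -0.035,"twist": 0},
    {"tx": 0.012,"ty": -0.033,"tz": -0.025,"twist": 0},
    {"tx": 0.016,"ty": -0.042,"tz": -0.015,"twist": 0},
    {"tx": 0.016,"ty": -0.043,"tz": -0.01,"twist": 0},
    {"tx": 0.016,"ty": -0.043,"tz": 0,"twist": 0},
    {"tx": 0.016,"ty": -0.043,"tz": 0,"twist": 0},
    {"tx": 0.016,"ty": -0.043,"tz": 0,"twist": 0},
    {"tx": 0.014,"ty": -0.035,"tz": 0,"twist": 0},
    {"tx": 0.004,"ty": -0.011,"tz": 0,"twist": 0.03}
  ]
}}

```text
clock: 17.0
position: [0.5756, 0.1494, 0.1701]
ee_rot: [3.101, 0.315, -0.041]
force: [-0.3, -0.1, -1.9]
width: 0.128
gripper_force: 39.9
```

Request:
{"name": "move_arm", "arguments": {
  "motion": [
    {"tx": 0,"ty": 0,"tz": 0,"twist": 0.05},
    {"tx": 0,"ty": 0,"tz": 0,"twist": 0.038},
    {"tx": 0,"ty": 0,"tz": 0,"twist": 0},
    {"tx": 0,"ty": 0,"tz": 0,"twist": 0}
  ]
}}

```text
clock: 17.4
position: [0.5761, 0.1432, 0.1706]
ee_rot: [3.111, 0.093, -0.038]
force: [0.7, -0.3, -1.8]
width: 0.126
gripper_force: 39.9
```

Run:
```python
from h import *
go([.57624,.14332,.113],3.3)
z=st()[0]['position'][2]
im=snap('wrist','l2.png')
for n in ('lid_centre','lid_rib','rim_centre','nut_grip'):
    print(n,[(round(d['conf'],2),np.round(np.array(d['point'])*[512,384]).tolist(),np.round(atz('wrist',d['point'],{'lid_centre':z-.0088,'lid_rib':z+.009,'rim_centre':.06,'nut_grip':.094}[n]),4).tolist()) for d in arm.place_of('wrist',n)[:2]])
```

```text
t 17.4 pos [0.5761 0.1432 0.1706] yaw x 3.4 z [-0.023 -0.029 -0.999] F [ 0.7 -0.3 -1.8] w 0.126 gf 39.9 q7 -1.82
tool shift m [ 0.0016 -0.0018  0.0575]
twist deg (tool z down) 0.1002994329211333
t 17.4 pos [0.5761 0.1432 0.1706] yaw x 3.4 z [-0.023 -0.029 -0.999] F [ 0.7 -0.3 -1.8] w 0.126 gf 39.9 q7 -1.82
lid_centre [(0.6, [102.0, 252.0], [0.5584, 0.2372, 0.1618])]
lid_rib [(0.79, [254.0, 242.0], [0.5785, 0.1442, 0.1796])]
rim_centre []
nut_grip [(0.66, [249.0, 120.0], [0.6384, 0.1497, 0.094])]
```

View pics/l2.png

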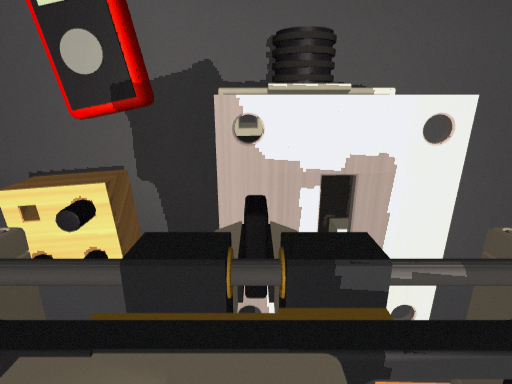

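The lid is over the box, its slot over the nut (bright nut visible in the slot near (342,225)). I lower it.

Request:
{"name": "move_arm", "arguments": {
  "motion": [
    {"tx": 0,"ty": 0,"tz": 0.02,"twist": 0},
    {"tx": 0.0012,"ty": -0.0013,"tz": 0.03,"twist": 0},
    {"tx": 0.0012,"ty": -0.0014,"tz": 0.02,"twist": 0},
    {"tx": 0,"ty": 0,"tz": 0.01,"twist": 0},
    {"tx": 0,"ty": 0,"tz": 0.005,"twist": 0},
    {"tx": 0,"ty": 0,"tz": 0,"twist": 0},
    {"tx": 0,"ty": 0,"tz": 0,"twist": 0}
  ]
}}

```text
clock: 18.35
position: [0.5773, 0.1438, 0.0867]
ee_rot: [3.112, 0.09, -0.035]
force: [0.5, 0.1, -2.3]
width: 0.128
gripper_force: 39.9
```

Run:
```python
from h import *
go([.57624,.14332,.072],3.3);print(arm.observe()['ft_torque'])
```

```text
t 18.35 pos [0.5773 0.1438 0.0867] yaw x 3.3 z [-0.022 -0.029 -0.999] F [ 0.5  0.1 -2.3] w 0.128 gf 39.9 q7 -1.82
tool shift m [-0.0008  0.      0.0147]
twist deg (tool z down) 0.0046504392906712155
[0.05188294 0.15081682 0.00732172]
```

Request:
{"name": "move_arm", "arguments": {
  "motion": [
    {"tx": -0.001,"ty": 0,"tz": 0.004,"twist": 0},
    {"tx": 0,"ty": 0,"tz": 0.004,"twist": 0},
    {"tx": 0,"ty": 0,"tz": 0.003,"twist": 0},
    {"tx": 0,"ty": 0,"tz": 0.002,"twist": 0},
    {"tx": 0,"ty": 0,"tz": 0,"twist": 0},
    {"tx": 0,"ty": 0,"tz": 0,"twist": 0}
  ]
}}

```text
clock: 18.95
position: [0.5753, 0.1432, 0.0727]
ee_rot: [3.112, 0.09, -0.037]
force: [-0.8, 0.5, -2.3]
width: 0.128
gripper_force: 39.9
```

Run:
```python
from h import *
go([.57624,.14332,.072],3.3);print(arm.observe()['ft_torque'])
```

```text
t 18.95 pos [0.5753 0.1432 0.0727] yaw x 3.3 z [-0.023 -0.029 -0.999] F [-0.8  0.5 -2.3] w 0.128 gf 39.9 q7 -1.82
tool shift m [ 0.0009 -0.0001  0.0007]
twist deg (tool z down) 0.0029805252788435155
[ 0.09918553  0.17841925 -0.04450465]
```

Request:
{"name": "move_arm", "arguments": {
  "motion": [
    {"tx": 0.001,"ty": 0,"tz": 0.001,"twist": 0},
    {"tx": 0,"ty": 0,"tz": 0.001,"twist": 0},
    {"tx": 0,"ty": 0,"tz": 0,"twist": 0},
    {"tx": 0,"ty": 0,"tz": 0,"twist": 0}
  ]
}}

```text
clock: 19.35
position: [0.5764, 0.1433, 0.0718]
ee_rot: [3.112, 0.09, -0.037]
force: [-3.3, -1.1, 9.4]
width: 0.127
gripper_force: 39.9
```

Run:
```python
from h import *
go([.57624,.14332,.072],3.3);print(arm.observe()['ft_torque'])
```

```text
t 19.35 pos [0.5764 0.1433 0.0718] yaw x 3.3 z [-0.023 -0.029 -0.999] F [-3.3 -1.1  9.4] w 0.127 gf 39.9 q7 -1.81
tool shift m [-0.0001 -0.0001 -0.0002]
twist deg (tool z down) -0.0025270692715082532
[-0.03190886  1.19671267 -0.02498351]
```

Request:
{"name": "move_arm", "arguments": {
  "motion": [
    {"tx": 0,"ty": 0,"tz": 0,"twist": 0},
    {"tx": 0,"ty": 0,"tz": 0,"twist": 0},
    {"tx": 0,"ty": 0,"tz": 0,"twist": 0},
    {"tx": 0,"ty": 0,"tz": -0.02,"twist": 0},
    {"tx": 0,"ty": 0,"tz": -0.03,"twist": 0},
    {"tx": 0,"ty": 0,"tz": -0.045,"twist": 0},
    {"tx": 0,"ty": 0.02,"tz": -0.045,"twist": 0},
    {"tx": -0.02,"ty": 0.03,"tz": -0.045,"twist": 0},
    {"tx": -0.02,"ty": 0,"tz": -0.03,"twist": 0},
    {"tx": 0,"ty": 0,"tz": 0,"twist": 0},
    {"tx": 0,"ty": 0,"tz": 0,"twist": 0}
  ],
  "gripper": 0.48
}}

```text
clock: 20.45
position: [0.5466, 0.1015, 0.2825]
ee_rot: [3.112, 0.091, -0.034]
force: [-0.8, -0.0, -1.3]
width: 0.26
gripper_force: 0.0
```

```bash
sed -i 's/\.003,lid_rib=.021/.063,lid_rib=.081,nut_grip=.094/; s/\.006)\[:2\]/.066)[:2]/' lid.py; python3 lid.py l3.png
python3 - <<'E'
from h import *
snap('side','s3.png')
a=cv2.imread('pics/l3.png');b=cv2.imread('pics/s3.png')[170:310,170:370]
b=cv2.resize(b,(400,280),interpolation=2);a=cv2.resize(a,(400,300))
cv2.imwrite('pics/c3.png',np.vstack([a,b]))
E
```

```text
t 20.45 pos [0.5466 0.1015 0.2825] yaw x 3.32 z [-0.021 -0.028 -0.999] F [-0.8 -0.  -1.3] w 0.26 gf 0.0 q7 -1.78
lid_centre [(0.91, [260.0, 136.0], [0.5787, 0.0922, 0.063]), (0.55, [293.0, 183.0], [0.5193, 0.0432, 0.063])]
lid_rib [(0.64, [221.0, 181.0], [0.522, 0.1382, 0.081]), (0.59, [220.0, 138.0], [0.5766, 0.14, 0.081])]
nut_grip [(0.69, [257.0, 139.0], [0.5793, 0.0961, 0.094])]
0.74 ((572.61279296875, 94.29147338867188), (62.850616455078125, 15.065305709838867), 3.890418767929077)
[[540.7000122070312, 99.69999694824219], [541.7999877929688, 84.5999984741211], [604.5, 88.9000015258789], [603.5, 103.9000015258789]]
```

View pics/c3.png

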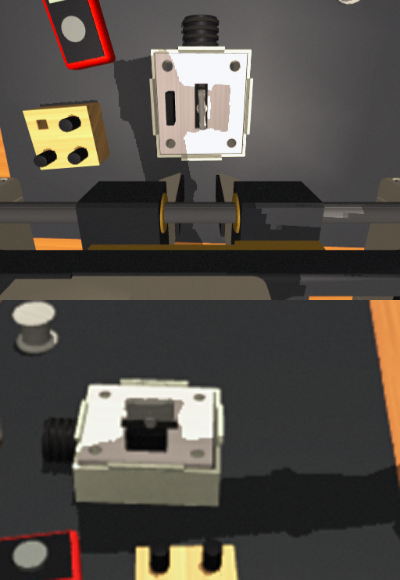

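Lid is seated inside the lips, nut stands through the slot, rib at the -y… left (+y) side. Now I wind the wrist back half a turn while coming down over the nut.

Request:
{"name": "move_arm", "arguments": {
  "motion": [
    {"tx": 0.017,"ty": 0.002,"tz": 0.03,"twist": 0},
    {"tx": 0.018,"ty": 0.002,"tz": 0.03,"twist": 0},
    {"tx": 0,"ty": 0,"tz": 0.03,"twist": -0.0952},
    {"tx": 0,"ty": 0,"tz": 0.03,"twist": -0.0952},
    {"tx": 0,"ty": 0,"tz": 0.02,"twist": -0.0952},
    {"tx": 0,"ty": 0,"tz": 0,"twist": -0.0952},
    {"tx": 0,"ty": 0,"tz": 0,"twist": -0.0952},
    {"tx": 0,"ty": 0,"tz": 0,"twist": -0.0952},
    {"tx": 0,"ty": 0,"tz": 0,"twist": -0.0952},
    {"tx": 0,"ty": 0,"tz": 0,"twist": -0.0952},
    {"tx": 0,"ty": 0,"tz": 0,"twist": -0.0952},
    {"tx": 0,"ty": 0,"tz": 0,"twist": -0.0952}
  ]
}}

```text
clock: 21.95
position: [0.5783, 0.0952, 0.1404]
ee_rot: [2.231, 2.206, -0.059]
force: [0.3, -0.5, 0.3]
width: 0.261
gripper_force: 0.0
```

Request:
{"name": "move_arm", "arguments": {
  "motion": [
    {"tx": 0,"ty": 0,"tz": 0,"twist": -0.0952},
    {"tx": 0,"ty": 0,"tz": 0,"twist": -0.0952},
    {"tx": 0,"ty": 0,"tz": 0,"twist": -0.0952},
    {"tx": 0,"ty": 0,"tz": 0,"twist": -0.0952},
    {"tx": 0,"ty": 0,"tz": 0,"twist": -0.0952},
    {"tx": 0,"ty": 0,"tz": 0,"twist": -0.0952},
    {"tx": 0,"ty": 0,"tz": 0,"twist": -0.0952},
    {"tx": 0,"ty": 0,"tz": 0,"twist": -0.0952},
    {"tx": 0,"ty": 0,"tz": 0,"twist": -0.0952},
    {"tx": 0,"ty": 0,"tz": 0,"twist": -0.0952},
    {"tx": 0,"ty": 0,"tz": 0,"twist": -0.0952},
    {"tx": 0,"ty": 0,"tz": 0,"twist": 0}
  ]
}}

```text
clock: 23.15
position: [0.5783, 0.0949, 0.1403]
ee_rot: [0.092, -3.115, 0.043]
force: [0.6, -0.6, -0.2]
width: 0.259
gripper_force: 0.0
```

Run:
```python
from h import *
go([.579,.0952,.079],3.3)
```

```text
t 23.15 pos [0.5783 0.0949 0.1403] yaw x -176.65 z [-0.024 -0.029 -0.999] F [ 0.6 -0.6 -0.2] w 0.259 gf 0.0 q7 1.02
tool shift m [-0.0023  0.0019  0.0612]
twist deg (tool z down) 0.04576721871637801
```

Request:
{"name": "move_arm", "arguments": {
  "motion": [
    {"tx": -0.001,"ty": 0.001,"tz": 0.02,"twist": 0},
    {"tx": -0.0013,"ty": 0.0009,"tz": 0.02,"twist": 0},
    {"tx": 0,"ty": 0,"tz": 0.013,"twist": 0},
    {"tx": 0,"ty": 0,"tz": 0.008,"twist": 0},
    {"tx": 0,"ty": 0,"tz": 0,"twist": 0},
    {"tx": 0,"ty": 0,"tz": 0,"twist": 0}
  ]
}}

```text
clock: 23.75
position: [0.5795, 0.0957, 0.0805]
ee_rot: [0.087, -3.117, 0.044]
force: [0.5, -0.0, 0.9]
width: 0.264
gripper_force: 0.0
```

Request:
{"name": "move_arm", "arguments": {
  "motion": [
    {"tx": 0,"ty": 0,"tz": 0,"twist": 0},
    {"tx": 0,"ty": 0,"tz": 0,"twist": 0},
    {"tx": 0,"ty": 0,"tz": 0,"twist": 0},
    {"tx": 0,"ty": 0,"tz": 0,"twist": 0},
    {"tx": 0,"ty": 0,"tz": 0,"twist": 0}
  ],
  "gripper": 1,
  "squeeze": 20
}}

```text
clock: 24.25
position: [0.5797, 0.0951, 0.0808]
ee_rot: [0.088, -3.117, 0.045]
force: [-0.8, -3.0, 6.6]
width: 0.117
gripper_force: 20.0
```

Run:
```python
from h import *
go([.579,.0952,.079],3.3)
```

```text
t 24.25 pos [0.5797 0.0951 0.0808] yaw x -176.79 z [-0.022 -0.03  -0.999] F [-0.8 -3.   6.6] w 0.117 gf 20.0 q7 0.96
tool shift m [0.0007 0.0002 0.0018]
twist deg (tool z down) -0.09494562244429972
```

Request:
{"name": "move_arm", "arguments": {
  "motion": [
    {"tx": 0,"ty": 0,"tz": 0,"twist": 0.094},
    {"tx": 0,"ty": 0,"tz": 0,"twist": 0.094},
    {"tx": 0,"ty": 0,"tz": 0.0005,"twist": 0.094},
    {"tx": 0,"ty": 0,"tz": 0,"twist": 0.094},
    {"tx": 0,"ty": 0,"tz": 0.0005,"twist": 0.094},
    {"tx": 0,"ty": 0,"tz": 0,"twist": 0.094},
    {"tx": 0,"ty": 0,"tz": 0.0005,"twist": 0.094},
    {"tx": 0,"ty": 0,"tz": 0,"twist": 0.094},
    {"tx": 0,"ty": 0,"tz": 0.0005,"twist": 0.094},
    {"tx": 0,"ty": 0,"tz": 0,"twist": 0.094}
  ]
}}

```text
clock: 25.25
position: [0.579, 0.0939, 0.0794]
ee_rot: [2.054, 2.373, -0.06]
force: [-5.6, -3.1, 14.8]
width: 0.118
gripper_force: 20.1
```

Run:
```python
from h import *
go([.579,.0952,.0785],3.3);print(arm.observe()['ft_torque'])
```

```text
t 25.25 pos [0.579  0.0939 0.0794] yaw x 98.27 z [-0.023 -0.031 -0.999] F [-5.6 -3.1 14.8] w 0.118 gf 20.1 q7 -0.29
tool shift m [0.0013 0.0002 0.0009]
twist deg (tool z down) -85.02600457924015
[-0.848207    1.30545482  0.13505332]
```

Request:
{"name": "move_arm", "arguments": {
  "motion": [
    {"tx": 0.001,"ty": 0,"tz": 0,"twist": 0.088},
    {"tx": 0,"ty": 0,"tz": 0,"twist": 0.088},
    {"tx": 0,"ty": 0,"tz": 0,"twist": 0.088},
    {"tx": 0,"ty": 0,"tz": 0.0005,"twist": 0.088},
    {"tx": 0,"ty": 0,"tz": 0,"twist": 0.088},
    {"tx": 0,"ty": 0,"tz": 0,"twist": 0.088},
    {"tx": 0,"ty": 0,"tz": 0.0005,"twist": 0.088},
    {"tx": 0,"ty": 0,"tz": 0,"twist": 0.088},
    {"tx": 0,"ty": 0,"tz": 0.0005,"twist": 0.088},
    {"tx": 0,"ty": 0,"tz": 0,"twist": 0.088},
    {"tx": 0,"ty": 0,"tz": 0,"twist": 0.088},
    {"tx": 0,"ty": 0,"tz": 0,"twist": 0.088}
  ]
}}

```text
clock: 26.45
position: [0.581, 0.0951, 0.0781]
ee_rot: [3.111, 0.088, -0.031]
force: [0.8, -6.0, 9.2]
width: 0.121
gripper_force: 20.1
```

Run:
```python
from h import *
go([.579,.0952,.0765],3.3);print(arm.observe()['ft_torque'])
```

```text
t 26.45 pos [0.581  0.0951 0.0781] yaw x 3.22 z [-0.019 -0.03  -0.999] F [ 0.8 -6.   9.2] w 0.121 gf 20.1 q7 -1.66
tool shift m [-0.002  -0.0002  0.0017]
twist deg (tool z down) -0.07599636861183967
[-1.34182867  0.13370244  0.21620025]
```

Request:
{"name": "move_arm", "arguments": {
  "motion": [
    {"tx": 0,"ty": 0,"tz": 0,"twist": 0},
    {"tx": 0,"ty": 0,"tz": 0,"twist": 0},
    {"tx": -0.001,"ty": 0,"tz": -0.015,"twist": 0},
    {"tx": 0,"ty": 0,"tz": -0.03,"twist": 0},
    {"tx": 0,"ty": 0,"tz": 0,"twist": -0.0952},
    {"tx": 0,"ty": 0,"tz": 0,"twist": -0.0952},
    {"tx": 0,"ty": 0,"tz": 0,"twist": -0.0952},
    {"tx": 0,"ty": 0,"tz": 0,"twist": -0.0952},
    {"tx": 0,"ty": 0,"tz": 0,"twist": -0.0952},
    {"tx": 0,"ty": 0,"tz": 0,"twist": -0.0952},
    {"tx": 0,"ty": 0,"tz": 0,"twist": -0.0952},
    {"tx": 0,"ty": 0,"tz": 0,"twist": -0.0952}
  ],
  "gripper": 0.48
}}

```text
clock: 27.65
position: [0.5786, 0.0981, 0.1213]
ee_rot: [2.523, 1.855, -0.056]
force: [-0.2, -1.4, -0.4]
width: 0.262
gripper_force: 0.0
```

Request:
{"name": "move_arm", "arguments": {
  "motion": [
    {"tx": 0,"ty": 0,"tz": 0,"twist": -0.0952},
    {"tx": 0,"ty": 0,"tz": 0,"twist": -0.0952},
    {"tx": 0,"ty": 0,"tz": 0,"twist": -0.0952},
    {"tx": 0,"ty": 0,"tz": 0,"twist": -0.0952},
    {"tx": 0,"ty": 0,"tz": 0,"twist": -0.0952},
    {"tx": 0,"ty": 0,"tz": 0,"twist": -0.0952},
    {"tx": 0,"ty": 0,"tz": 0,"twist": -0.0952},
    {"tx": 0,"ty": 0,"tz": 0,"twist": -0.0952},
    {"tx": 0,"ty": 0,"tz": 0,"twist": -0.0952},
    {"tx": 0,"ty": 0,"tz": 0,"twist": -0.0952},
    {"tx": 0,"ty": 0,"tz": 0,"twist": -0.0952},
    {"tx": 0,"ty": 0,"tz": 0,"twist": -0.0952}
  ]
}}

```text
clock: 28.85
position: [0.5786, 0.098, 0.1214]
ee_rot: [-0.124, -3.116, 0.046]
force: [-0.1, -0.1, 0.3]
width: 0.256
gripper_force: 0.0
```

Run:
```python
from h import *
go([.579,.0952,.0765],3.3)
snap('wrist')
for d in arm.regions_of('wrist','wing_nut')[:1]:
        m=d['region'];y,x=np.nonzero(m);r=cv2.minAreaRect(np.c_[x,y].astype(np.float32))
        W=np.array([atz('wrist',(b+.5)/[512,384],.098)[:2] for b in cv2.boxPoints(r)]);print(d['conf'],np.round(W,4).tolist(),W.mean(0))
```

```text
t 28.85 pos [0.5786 0.098  0.1214] yaw x 175.43 z [-0.024 -0.029 -0.999] F [-0.1 -0.1  0.3] w 0.256 gf 0.0 q7 0.92
tool shift m [-0.0015 -0.0014  0.0449]
twist deg (tool z down) -7.866952100014487
0.58 [[0.5439, 0.0864], [0.5419, 0.101], [0.6029, 0.1087], [0.6055, 0.0929]] [0.57356753 0.09727762]
```

Request:
{"name": "move_arm", "arguments": {
  "motion": [
    {"tx": -0.0015,"ty": -0.0014,"tz": 0,"twist": -0.0875},
    {"tx": 0,"ty": 0,"tz": 0,"twist": 0},
    {"tx": 0,"ty": 0,"tz": 0.02,"twist": 0},
    {"tx": 0,"ty": 0,"tz": 0.015,"twist": 0},
    {"tx": 0,"ty": 0,"tz": 0.008,"twist": 0},
    {"tx": 0,"ty": 0,"tz": 0,"twist": 0},
    {"tx": 0,"ty": 0,"tz": 0,"twist": 0}
  ]
}}

```text
clock: 29.65
position: [0.5794, 0.0951, 0.0788]
ee_rot: [0.076, -3.117, 0.044]
force: [-0.2, -0.0, -0.7]
width: 0.261
gripper_force: 0.0
```

Request:
{"name": "move_arm", "arguments": {
  "motion": [
    {"tx": 0,"ty": 0,"tz": 0,"twist": 0},
    {"tx": 0,"ty": 0,"tz": 0,"twist": 0},
    {"tx": 0,"ty": 0,"tz": 0,"twist": 0},
    {"tx": 0,"ty": 0,"tz": 0,"twist": 0},
    {"tx": 0,"ty": 0,"tz": 0,"twist": 0}
  ],
  "gripper": 1,
  "squeeze": 20
}}

```text
clock: 30.15
position: [0.5798, 0.095, 0.0792]
ee_rot: [0.077, -3.118, 0.044]
force: [-0.1, -0.3, 5.8]
width: 0.116
gripper_force: 20.0
```

Run:
```python
from h import *
go([.579,.0952,.0775],3.3);print(arm.observe()['ft_torque'])
```

```text
t 30.15 pos [0.5798 0.095  0.0792] yaw x -177.18 z [-0.022 -0.029 -0.999] F [-0.1 -0.3  5.8] w 0.116 gf 20.0 q7 1.0
tool shift m [0.0007 0.0003 0.0017]
twist deg (tool z down) -0.4754390697675035
[0.08962545 0.08367059 0.08829751]
```

Request:
{"name": "move_arm", "arguments": {
  "motion": [
    {"tx": 0,"ty": 0,"tz": 0,"twist": 0.094},
    {"tx": 0,"ty": 0,"tz": 0,"twist": 0.094},
    {"tx": 0,"ty": 0,"tz": 0.0005,"twist": 0.094},
    {"tx": 0,"ty": 0,"tz": 0,"twist": 0.094},
    {"tx": 0,"ty": 0,"tz": 0.0005,"twist": 0.094},
    {"tx": 0,"ty": 0,"tz": 0,"twist": 0.094},
    {"tx": 0,"ty": 0,"tz": 0.0005,"twist": 0.094},
    {"tx": 0,"ty": 0,"tz": 0,"twist": 0.094},
    {"tx": 0,"ty": 0,"tz": 0,"twist": 0.094},
    {"tx": 0,"ty": 0,"tz": 0,"twist": 0.07}
  ]
}}

```text
clock: 31.15
position: [0.579, 0.0936, 0.0779]
ee_rot: [2.017, 2.406, -0.06]
force: [-4.0, -4.7, 11.1]
width: 0.119
gripper_force: 20.1
```

Run:
```python
from h import *
go([.579,.0952,.0765],84.8);print(arm.observe()['ft_torque'])
```

```text
t 31.15 pos [0.579  0.0936 0.0779] yaw x 100.07 z [-0.023 -0.031 -0.999] F [-4.  -4.7 11.1] w 0.119 gf 20.1 q7 -0.22
tool shift m [0.0016 0.0003 0.0014]
twist deg (tool z down) 15.265083328135646
[-1.27644772  0.96903782  0.17035616]
```

Request:
{"name": "move_arm", "arguments": {
  "motion": [
    {"tx": 0.0005,"ty": 0,"tz": 0,"twist": 0.04},
    {"tx": 0,"ty": 0,"tz": 0,"twist": 0.04},
    {"tx": 0,"ty": 0,"tz": 0,"twist": 0.04},
    {"tx": 0,"ty": 0,"tz": 0,"twist": 0.04},
    {"tx": 0,"ty": 0,"tz": 0,"twist": 0.01},
    {"tx": 0,"ty": 0,"tz": 0,"twist": 0},
    {"tx": 0,"ty": 0,"tz": 0,"twist": 0}
  ]
}}

```text
clock: 31.85
position: [0.5787, 0.0937, 0.0777]
ee_rot: [2.31, 2.119, -0.061]
force: [-5.4, -5.0, 11.8]
width: 0.123
gripper_force: 20.1
```

Run:
```python
from h import *
go([.579,.0952,.0765],84.8);print(arm.observe()['ft_torque'])
```

```text
t 31.85 pos [0.5787 0.0937 0.0777] yaw x 85.09 z [-0.024 -0.031 -0.999] F [-5.4 -5.  11.8] w 0.123 gf 20.1 q7 -0.43
tool shift m [0.0015 0.0002 0.0012]
twist deg (tool z down) 0.28711977561351887
[-1.02231387  1.03635721  0.17909188]
```

Request:
{"name": "move_arm", "arguments": {
  "motion": [
    {"tx": 0,"ty": 0,"tz": 0,"twist": 0},
    {"tx": 0,"ty": 0,"tz": 0,"twist": 0},
    {"tx": 0,"ty": 0,"tz": -0.02,"twist": 0},
    {"tx": 0,"ty": 0,"tz": -0.04,"twist": 0},
    {"tx": 0,"ty": 0,"tz": -0.045,"twist": 0},
    {"tx": 0,"ty": 0,"tz": -0.045,"twist": 0},
    {"tx": 0,"ty": 0,"tz": -0.045,"twist": 0},
    {"tx": 0,"ty": 0,"tz": -0.025,"twist": 0},
    {"tx": 0,"ty": 0,"tz": 0,"twist": 0},
    {"tx": 0,"ty": 0,"tz": 0,"twist": 0}
  ],
  "gripper": 0.4
}}

```text
clock: 32.85
position: [0.5843, 0.1018, 0.2968]
ee_rot: [2.309, 2.12, -0.057]
force: [-0.5, 0.2, -1.0]
width: 0.297
gripper_force: 0.0
```

Run:
```python
from h import *
st();im=snap('wrist','n4.png');k=arm.calibration('wrist')
snap('side','s4.png')
t=np.radians(3.3);Rm=np.array([[np.cos(t),-np.sin(t)],[np.sin(t),np.cos(t)]]);c=np.array([.579,.0954])
def mk(cam,fn,box,f,out,ang):
    x0,y0,x1,y1=box;w=cv2.resize(cv2.imread('pics/'+fn)[y0:y1,x0:x1],None,fx=f,fy=f,interpolation=2)
    def dot(P,col): 
        p=(proj(cam,P)-[x0,y0]+.5)*f;cv2.circle(w,tuple(int(v) for v in p),2,col,-1)
    for sx in(-1,1):
      for sy in(-1,1): dot([*(c+Rm@[sx*.062,sy*.052]),.066],(0,0,255))
    for sx in(-1,1):
      for sy in(-1,1): dot([*(c+Rm@[sx*.025,.048+sy*.006]),.096],(255,0,255))
    for h,col in((.100,(255,255,0)),(.096,(0,255,0))):
      for s in(-1,1):
        for n in(-1,1): dot([*(c+Rm@(np.array([[np.cos(ang),-np.sin(ang)],[np.sin(ang),np.cos(ang)]])@[s*.03,n*.005])),h],col)
    return w
a=mk('wrist','n4.png',(160,60,360,230),3,None,-8.0)
b=mk('side','s4.png',(195,195,295,280),6,None,-8.0)
print(a.shape,b.shape);cv2.imwrite('pics/n4c.png',a);cv2.imwrite('pics/s4c.png',b)
```

```text
t 32.85 pos [0.5843 0.1018 0.2968] yaw x 85.14 z [-0.023 -0.029 -0.999] F [-0.5  0.2 -1. ] w 0.297 gf 0.0 q7 -0.4
(510, 600, 3) (510, 600, 3)
```

View pics/n4c.png

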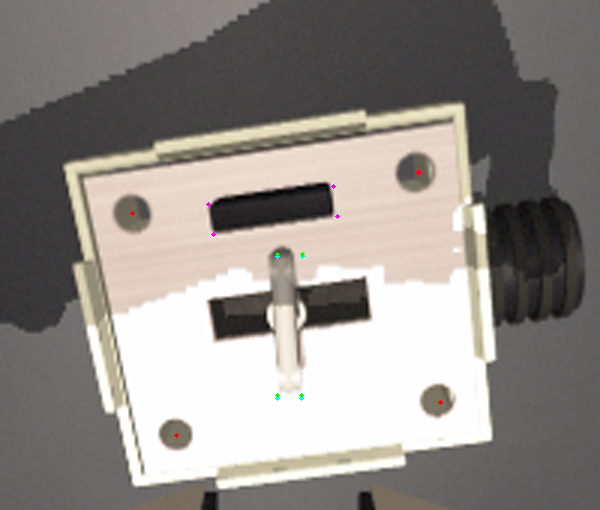

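View pics/s4c.png

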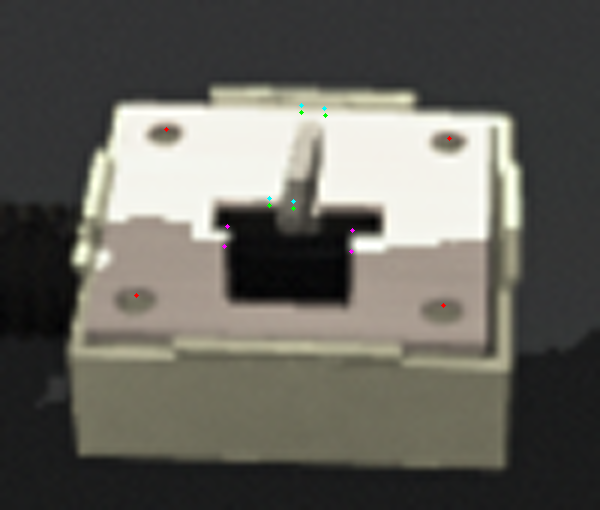

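Holes line up with the sockets (red dots); bar looks about 3° short of the commanded 8.0. I regrip it more firmly and snug it a bit more.

Request:
{"name": "move_arm", "arguments": {
  "motion": [
    {"tx": 0,"ty": 0,"tz": 0.045,"twist": 0},
    {"tx": 0,"ty": 0,"tz": 0.045,"twist": 0},
    {"tx": 0,"ty": 0,"tz": 0.045,"twist": 0},
    {"tx": 0.001,"ty": 0,"tz": 0.04,"twist": 0},
    {"tx": 0,"ty": 0,"tz": 0.025,"twist": -0.03},
    {"tx": 0,"ty": 0,"tz": 0.015,"twist": 0},
    {"tx": 0,"ty": 0,"tz": 0.004,"twist": 0},
    {"tx": 0,"ty": 0,"tz": 0,"twist": 0}
  ]
}}

```text
clock: 33.75
position: [0.5784, 0.096, 0.0769]
ee_rot: [2.261, 2.175, -0.061]
force: [0.2, -0.3, 0.7]
width: 0.302
gripper_force: 0.0
```

Request:
{"name": "move_arm", "arguments": {
  "motion": [
    {"tx": 0,"ty": 0,"tz": 0,"twist": 0},
    {"tx": 0,"ty": 0,"tz": 0,"twist": 0},
    {"tx": 0,"ty": 0,"tz": 0,"twist": 0},
    {"tx": 0,"ty": 0,"tz": 0,"twist": 0},
    {"tx": 0,"ty": 0,"tz": 0,"twist": 0}
  ],
  "gripper": 1,
  "squeeze": 50
}}

```text
clock: 34.25
position: [0.5789, 0.0965, 0.0788]
ee_rot: [2.259, 2.175, -0.058]
force: [-4.4, 0.9, 6.2]
width: 0.105
gripper_force: 49.9
```

Run:
```python
from h import *
go([.579,.0952,.0765],82);print(arm.observe()['ft_torque'])
```

```text
t 34.25 pos [0.5789 0.0965 0.0788] yaw x 87.84 z [-0.023 -0.029 -0.999] F [-4.4  0.9  6.2] w 0.105 gf 49.9 q7 -0.4
tool shift m [-0.0012  0.0002  0.0024]
twist deg (tool z down) 5.8442129420775615
[-0.11900043  1.06221505 -0.0047883 ]
```

Request:
{"name": "move_arm", "arguments": {
  "motion": [
    {"tx": 0,"ty": 0,"tz": 0,"twist": 0.022},
    {"tx": 0,"ty": 0,"tz": 0,"twist": 0.022},
    {"tx": 0,"ty": 0,"tz": 0,"twist": 0.022},
    {"tx": 0,"ty": 0,"tz": 0,"twist": 0}
  ]
}}

```text
clock: 34.65
position: [0.5791, 0.0965, 0.0789]
ee_rot: [2.368, 2.053, -0.057]
force: [-5.1, -0.5, 5.6]
width: 0.107
gripper_force: 49.8
```

Run:
```python
from h import *
go([.579,.0952,.0765],82);print(arm.observe()['ft_torque'])
```

```text
t 34.65 pos [0.5791 0.0965 0.0789] yaw x 81.86 z [-0.023 -0.029 -0.999] F [-5.1 -0.5  5.6] w 0.107 gf 49.8 q7 -0.48
tool shift m [-0.0012  0.0002  0.0024]
twist deg (tool z down) -0.1368278412920887
[-0.16194887  0.93974606  0.3154988 ]
```

Torque rose to 0.32 N m: snug. Release and go to the rack.

Request:
{"name": "move_arm", "arguments": {
  "motion": [
    {"tx": 0,"ty": 0,"tz": 0,"twist": 0},
    {"tx": 0,"ty": 0,"tz": 0,"twist": 0},
    {"tx": 0,"ty": 0,"tz": 0,"twist": 0},
    {"tx": 0,"ty": 0,"tz": -0.02,"twist": 0},
    {"tx": 0,"ty": 0,"tz": -0.04,"twist": 0},
    {"tx": 0,"ty": 0,"tz": -0.045,"twist": 0},
    {"tx": 0.02,"ty": -0.01,"tz": -0.04,"twist": 0},
    {"tx": 0.03,"ty": -0.02,"tz": -0.03,"twist": 0},
    {"tx": 0.03,"ty": -0.02,"tz": -0.025,"twist": 0},
    {"tx": 0.035,"ty": -0.025,"tz": -0.02,"twist": 0},
    {"tx": 0.035,"ty": -0.025,"tz": 0,"twist": 0},
    {"tx": 0.03,"ty": -0.015,"tz": 0,"twist": 0}
  ],
  "gripper": 0.3
}}

```text
clock: 35.85
position: [0.4945, 0.2997, 0.2955]
ee_rot: [2.366, 2.056, -0.054]
force: [0.4, 0.1, -0.7]
width: 0.347
gripper_force: 0.0
```

Request:
{"name": "move_arm", "arguments": {
  "motion": [
    {"tx": 0,"ty": 0,"tz": 0,"twist": 0},
    {"tx": 0,"ty": 0,"tz": 0,"twist": 0},
    {"tx": 0,"ty": 0,"tz": 0,"twist": 0}
  ]
}}

```text
clock: 36.15
position: [0.4968, 0.2957, 0.2942]
ee_rot: [2.369, 2.051, -0.058]
force: [0.9, -0.5, 0.8]
width: 0.346
gripper_force: 0.0
```

```bash
cat > pins.py <<'E'
from h import *
import sys
s,r=st();snap('wrist',sys.argv[1])
for d in arm.regions_of('wrist','pin0_centre')[:5]:
    m=d['region'].astype(np.uint8);y,x=np.nonzero(m)
    print(round(d['conf'],2),'px',x.mean().round(1),y.mean().round(1),m.sum(),'bbox',x.min(),x.max(),y.min(),y.max())
for n,z in (('pin0_centre',.045),('rack_top',.055)):
    print(n,[(round(d['conf'],2),np.round(np.array(d['point'])*[512,384]).tolist(),np.round(atz('wrist',d['point'],z),4).tolist()) for d in arm.place_of('wrist',n)[:5]])
E
python3 pins.py p5.png
```

```text
t 36.15 pos [0.4968 0.2957 0.2942] yaw x 81.78 z [-0.023 -0.03  -0.999] F [ 0.9 -0.5  0.8] w 0.346 gf 0.0 q7 -0.83
pin0_centre [(0.69, [252.0, 155.0], [0.487, 0.2977, 0.045])]
rack_top [(0.56, [265.0, 132.0], [0.509, 0.3279, 0.055])]
```

View pics/p5.png

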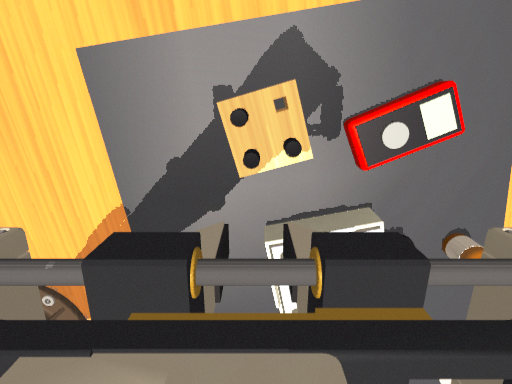

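Rack at about (265,128): pins at (239,117), (251,158), (292,147); empty hole at (280,104).

Run:
```python
from h import *
im=cv2.imread('pics/p5.png');g=cv2.cvtColor(im,6)
P=[]
for u,v in((239,117),(251,158),(292,147)):
    w=cv2.resize(g[v-15:v+15,u-15:u+15],None,fx=8,fy=8,interpolation=2)
    cs=cv2.findContours((w<45).astype(np.uint8),0,2)[0]
    c=[c for c in cs if cv2.pointPolygonTest(c,(120,120),True)>-10];c=max(c,key=cv2.contourArea)
    (x,y),rr=cv2.minEnclosingCircle(c);q=np.array([x,y])/8-15+[u,v]
    P.append(atz('wrist',q/[512,384],.083)[:2]);print(q.round(1),round(rr/8,1),P[-1].round(4))
P=np.array(P);print('d01 d02 d12',np.linalg.norm(P[0]-P[1]),np.linalg.norm(P[1]-P[2]),np.linalg.norm(P[0]-P[2]))
v=np.array((280,104));print('hole',atz('wrist',v/[512,384],.055))
e=P[2]-P[1];print('yaw',np.degrees(np.arctan2(e[1],e[0])))
go([*P[1],.15])
```

```text
Traceback (most recent call last):
ValueError: max() iterable argument is empty
```

Run:
```python
from h import *
im=cv2.imread('pics/p5.png');g=cv2.cvtColor(im,6)
P=[]
for u,v in((239,117),(251,158),(292,147)):
    w=cv2.resize(g[v-13:v+13,u-13:u+13],None,fx=8,fy=8,interpolation=2)
    m=(w<70).astype(np.uint8);n,l,s,ct=cv2.connectedComponentsWithStats(m)
    i=1+np.argmin(np.hypot(*(ct[1:]-104).T)+(s[1:,4]<3000)*1e3);q=ct[i]/8-13+[u,v]
    P.append(atz('wrist',q/[512,384],.080)[:2]);print(q.round(1),s[i]/8,P[-1].round(4))
P=np.array(P);print('d01 d12 d02',np.linalg.norm(P[0]-P[1]),np.linalg.norm(P[1]-P[2]),np.linalg.norm(P[0]-P[2]))
v=np.array((280,104));print('hole',atz('wrist',v/[512,384],.055))
e=P[2]-P[1];print('yaw',np.degrees(np.arctan2(e[1],e[0])))
go([*P[1],.10])
```

```text
[239.4 117.4] [   4.5      4.5     17.75    17.875 1942.125] [0.4806 0.353 ]
[251.6 158.7] [   5.375    4.125   16.5     19.125 1964.75 ] [0.4879 0.2999]
[292.4 147.2] [   4.625    4.      17.875   18.625 1969.75 ] [0.5411 0.3073]
d01 d12 d02 0.05355654312920481 0.05375693534295834 0.07586452006254317
hole [0.53318246 0.36059997 0.055     ]
yaw 7.900583198963818
t 36.35 pos [0.4966 0.296  0.2943] yaw x 81.77 z [-0.023 -0.029 -0.999] F [-1.   0.7 -0. ] w 0.353 gf 0.0 q7 -0.83
tool shift m [ 0.0089 -0.0056  0.1942]
```

Request:
{"name": "move_arm", "arguments": {
  "motion": [
    {"tx": 0.004,"ty": -0.0025,"tz": 0.03,"twist": 0},
    {"tx": 0.0043,"ty": -0.0025,"tz": 0.04,"twist": 0},
    {"tx": 0,"ty": 0,"tz": 0.045,"twist": 0},
    {"tx": 0,"ty": 0,"tz": 0.045,"twist": 0},
    {"tx": 0,"ty": 0,"tz": 0.03,"twist": 0},
    {"tx": 0,"ty": 0,"tz": 0.02,"twist": 0},
    {"tx": 0,"ty": 0,"tz": 0.015,"twist": 0},
    {"tx": 0,"ty": 0,"tz": 0.007,"twist": 0},
    {"tx": 0,"ty": 0,"tz": 0,"twist": 0},
    {"tx": 0,"ty": 0,"tz": 0,"twist": 0}
  ]
}}

```text
clock: 37.35
position: [0.4875, 0.2994, 0.063]
ee_rot: [2.368, 2.053, -0.056]
force: [0.2, 0.5, 0.0]
width: 0.351
gripper_force: 0.0
```

Request:
{"name": "move_arm", "arguments": {
  "motion": [
    {"tx": 0,"ty": 0,"tz": 0,"twist": 0},
    {"tx": 0,"ty": 0,"tz": 0,"twist": 0},
    {"tx": 0,"ty": 0,"tz": 0,"twist": 0},
    {"tx": 0,"ty": 0,"tz": 0,"twist": 0}
  ],
  "gripper": 1,
  "squeeze": 30
}}

```text
clock: 37.75
position: [0.4874, 0.2996, 0.0631]
ee_rot: [2.368, 2.053, -0.055]
force: [-0.2, -0.5, 6.1]
width: 0.23
gripper_force: 30.0
```

Run:
```python
from h import *
go([.5141,.1437,.18])
```

```text
t 37.75 pos [0.4874 0.2996 0.0631] yaw x 81.88 z [-0.022 -0.028 -0.999] F [-0.2 -0.5  6.1] w 0.23 gf 30.0 q7 -0.9
tool shift m [-0.1542  0.0464 -0.113 ]
```

Request:
{"name": "move_arm", "arguments": {
  "motion": [
    {"tx": 0,"ty": 0,"tz": -0.02,"twist": 0},
    {"tx": 0,"ty": 0,"tz": -0.035,"twist": 0},
    {"tx": 0,"ty": 0,"tz": -0.035,"twist": 0},
    {"tx": -0.014,"ty": 0.004,"tz": -0.025,"twist": 0},
    {"tx": -0.03,"ty": 0.01,"tz": 0,"twist": 0},
    {"tx": -0.04,"ty": 0.012,"tz": 0,"twist": 0},
    {"tx": -0.04,"ty": 0.012,"tz": 0,"twist": 0},
    {"tx": -0.02,"ty": 0.006,"tz": 0,"twist": 0},
    {"tx": -0.01,"ty": 0.0024,"tz": 0,"twist": 0},
    {"tx": 0,"ty": 0,"tz": 0,"twist": 0},
    {"tx": 0,"ty": 0,"tz": 0,"twist": 0}
  ]
}}

```text
clock: 38.85
position: [0.5134, 0.1453, 0.1812]
ee_rot: [2.367, 2.056, -0.056]
force: [0.0, 0.4, -0.8]
width: 0.232
gripper_force: 30.0
```

Run:
```python
from h import *
go([.5141,.1437,.13])
```

```text
t 38.85 pos [0.5134 0.1453 0.1812] yaw x 81.97 z [-0.023 -0.028 -0.999] F [ 0.   0.4 -0.8] w 0.232 gf 30.0 q7 -0.59
tool shift m [0.0002 0.0019 0.0512]
```

Request:
{"name": "move_arm", "arguments": {
  "motion": [
    {"tx": 0.001,"ty": 0.002,"tz": 0.02,"twist": 0},
    {"tx": 0,"ty": 0,"tz": 0.02,"twist": 0},
    {"tx": 0,"ty": 0,"tz": 0.01,"twist": 0},
    {"tx": 0.001,"ty": 0.0005,"tz": 0.015,"twist": 0},
    {"tx": 0,"ty": 0,"tz": 0.015,"twist": 0},
    {"tx": 0.001,"ty": 0.0005,"tz": 0.012,"twist": 0},
    {"tx": 0,"ty": 0,"tz": 0.008,"twist": 0},
    {"tx": 0,"ty": 0,"tz": 0.003,"twist": 0},
    {"tx": 0,"ty": 0,"tz": 0,"twist": 0},
    {"tx": 0,"ty": 0,"tz": 0,"twist": 0}
  ]
}}

```text
clock: 39.85
position: [0.5151, 0.1434, 0.0787]
ee_rot: [2.368, 2.053, -0.056]
force: [-1.1, -0.4, -0.3]
width: 0.228
gripper_force: 30.0
```

Run:
```python
from h import *
go([.5141,.1437,.074])
```

```text
t 39.85 pos [0.5151 0.1434 0.0787] yaw x 81.89 z [-0.022 -0.029 -0.999] F [-1.1 -0.4 -0.3] w 0.228 gf 30.0 q7 -0.62
tool shift m [ 0.0003 -0.0009  0.0047]
```

Entered freely (tip far below the lid). Press home.

Request:
{"name": "move_arm", "arguments": {
  "motion": [
    {"tx": 0,"ty": -0.0005,"tz": 0.003,"twist": 0},
    {"tx": 0,"ty": 0,"tz": 0.002,"twist": 0},
    {"tx": 0,"ty": 0,"tz": 0.0015,"twist": 0},
    {"tx": 0,"ty": 0,"tz": 0,"twist": 0},
    {"tx": 0,"ty": 0,"tz": 0,"twist": 0}
  ]
}}

```text
clock: 40.35
position: [0.5145, 0.1434, 0.0738]
ee_rot: [2.367, 2.053, -0.055]
force: [-6.7, -2.0, 24.2]
width: 0.228
gripper_force: 30.0
```

Run:
```python
from h import *
go([.5141,.1437,.074])
```

```text
t 40.35 pos [0.5145 0.1434 0.0738] yaw x 81.88 z [-0.021 -0.029 -0.999] F [-6.7 -2.  24.2] w 0.228 gf 30.0 q7 -0.62
tool shift m [ 0.0003 -0.0005 -0.0002]
```

Request:
{"name": "move_arm", "arguments": {
  "motion": [
    {"tx": 0,"ty": 0,"tz": 0,"twist": 0},
    {"tx": 0,"ty": 0,"tz": 0,"twist": 0},
    {"tx": 0,"ty": 0,"tz": -0.01,"twist": 0},
    {"tx": 0,"ty": 0,"tz": -0.025,"twist": 0},
    {"tx": 0,"ty": 0,"tz": -0.03,"twist": 0},
    {"tx": 0.02,"ty": -0.006,"tz": -0.01,"twist": 0},
    {"tx": 0.035,"ty": -0.011,"tz": 0,"twist": 0},
    {"tx": 0.045,"ty": -0.014,"tz": 0,"twist": 0},
    {"tx": 0.045,"ty": -0.014,"tz": 0,"twist": 0},
    {"tx": 0.035,"ty": -0.012,"tz": 0,"twist": 0},
    {"tx": 0.022,"ty": -0.007,"tz": 0,"twist": 0},
    {"tx": 0,"ty": 0,"tz": 0,"twist": 0}
  ],
  "gripper": 0.35
}}

```text
clock: 41.55
position: [0.479, 0.3589, 0.1416]
ee_rot: [2.364, 2.062, -0.056]
force: [0.7, -0.3, 0.2]
width: 0.326
gripper_force: 0.0
```

Run:
```python
from h import *
go([.4799,.3525,.063])
```

```text
t 41.55 pos [0.479  0.3589 0.1416] yaw x 82.22 z [-0.024 -0.027 -0.999] F [ 0.7 -0.3  0.2] w 0.326 gf 0.0 q7 -0.96
tool shift m [-0.0038  0.0033  0.0787]
```

Request:
{"name": "move_arm", "arguments": {
  "motion": [
    {"tx": -0.002,"ty": 0.002,"tz": 0.02,"twist": 0},
    {"tx": -0.002,"ty": 0.001,"tz": 0.01,"twist": 0},
    {"tx": 0,"ty": 0,"tz": 0.02,"twist": 0},
    {"tx": 0,"ty": 0,"tz": 0.018,"twist": 0},
    {"tx": 0,"ty": 0,"tz": 0.01,"twist": 0},
    {"tx": 0,"ty": 0,"tz": 0,"twist": 0},
    {"tx": 0,"ty": 0,"tz": 0,"twist": 0}
  ]
}}

```text
clock: 42.25
position: [0.482, 0.3474, 0.064]
ee_rot: [2.368, 2.053, -0.057]
force: [-0.3, -0.5, 0.8]
width: 0.323
gripper_force: 0.0
```

Request:
{"name": "move_arm", "arguments": {
  "motion": [
    {"tx": 0,"ty": 0,"tz": 0,"twist": 0},
    {"tx": 0,"ty": 0,"tz": 0,"twist": 0},
    {"tx": 0,"ty": 0,"tz": 0,"twist": 0},
    {"tx": 0,"ty": 0,"tz": 0,"twist": 0}
  ],
  "gripper": 1
}}

```text
clock: 42.65
position: [0.4821, 0.3479, 0.0643]
ee_rot: [2.368, 2.053, -0.055]
force: [-1.2, -0.6, 7.1]
width: 0.23
gripper_force: 30.0
```

Run:
```python
from h import *
go([.5201,.0399,.18])
```

```text
t 42.65 pos [0.4821 0.3479 0.0643] yaw x 81.88 z [-0.022 -0.028 -0.999] F [-1.2 -0.6  7.1] w 0.23 gf 30.0 q7 -0.97
tool shift m [-0.303   0.0792 -0.1078]
```

Request:
{"name": "move_arm", "arguments": {
  "motion": [
    {"tx": 0,"ty": 0,"tz": -0.02,"twist": 0},
    {"tx": 0,"ty": 0,"tz": -0.035,"twist": 0},
    {"tx": 0,"ty": 0,"tz": -0.04,"twist": 0},
    {"tx": -0.015,"ty": 0.004,"tz": -0.025,"twist": 0},
    {"tx": -0.03,"ty": 0.008,"tz": 0,"twist": 0},
    {"tx": -0.045,"ty": 0.012,"tz": 0,"twist": 0},
    {"tx": -0.045,"ty": 0.012,"tz": 0,"twist": 0},
    {"tx": -0.045,"ty": 0.012,"tz": 0,"twist": 0},
    {"tx": -0.045,"ty": 0.012,"tz": 0,"twist": 0},
    {"tx": -0.04,"ty": 0.01,"tz": 0,"twist": 0},
    {"tx": -0.03,"ty": 0.007,"tz": 0,"twist": 0},
    {"tx": -0.012,"ty": 0.0025,"tz": 0,"twist": 0}
  ]
}}

```text
clock: 43.85
position: [0.5197, 0.032, 0.1919]
ee_rot: [2.372, 2.047, -0.058]
force: [0.0, 0.1, -1.5]
width: 0.229
gripper_force: 30.0
```

Request:
{"name": "move_arm", "arguments": {
  "motion": [
    {"tx": 0,"ty": 0,"tz": 0,"twist": 0},
    {"tx": 0,"ty": 0,"tz": 0,"twist": 0}
  ]
}}

```text
clock: 44.05
position: [0.5196, 0.0376, 0.1917]
ee_rot: [2.367, 2.055, -0.056]
force: [1.0, 0.5, -0.3]
width: 0.228
gripper_force: 30.0
```

Run:
```python
from h import *
go([.5205,.0365,.13])
snap('side','s6.png')
a=cv2.imread('pics/s6.png')[150:300,170:370];cv2.imwrite('pics/s6c.png',cv2.resize(a,None,fx=3.5,fy=3.5,interpolation=2))
```

```text
t 44.05 pos [0.5196 0.0376 0.1917] yaw x 81.95 z [-0.023 -0.028 -0.999] F [ 1.   0.5 -0.3] w 0.228 gf 30.0 q7 -0.38
tool shift m [0.0009 0.0022 0.0617]
```

View pics/s6c.png

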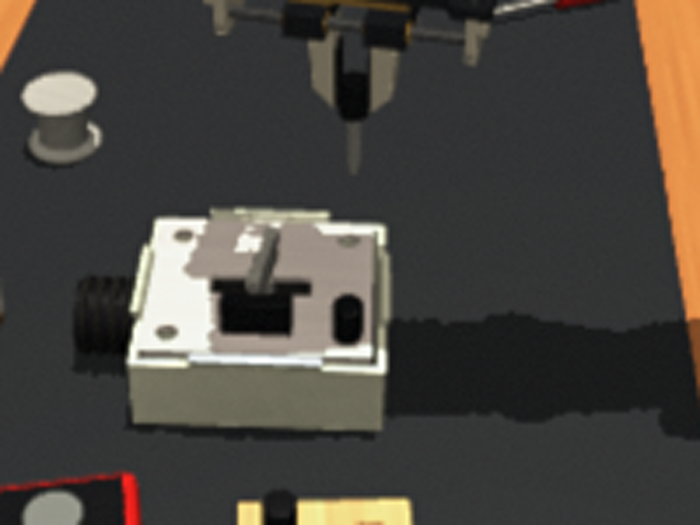

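First pin seated ((347,320)); second hangs upright from the gripper, tip at crop (353,172). I measure the tip against the hole.

Run:
```python
from h import *
im=cv2.imread('pics/s6.png')
print(atz('side',np.array([270.9,199.1])/[512,384],.133))
print('hole px pred',proj('side',[.5201,.0399,.066])); print(atz('side',np.array([170+349/3.5,150+241/3.5])/[512,384],.066))
```

```text
[0.51716078 0.0471699  0.133     ]
hole px pred [269.38105417 217.56401707]
[0.51881656 0.04500237 0.066     ]
```

Request:
{"name": "move_arm", "arguments": {
  "motion": [
    {"tx": 0,"ty": 0.003,"tz": 0.02,"twist": 0},
    {"tx": 0,"ty": 0,"tz": 0.025,"twist": 0},
    {"tx": 0,"ty": 0,"tz": 0.015,"twist": 0},
    {"tx": 0.001,"ty": 0.0005,"tz": 0.015,"twist": 0},
    {"tx": 0,"ty": 0,"tz": 0.015,"twist": 0},
    {"tx": 0.001,"ty": 0.0005,"tz": 0.012,"twist": 0},
    {"tx": 0,"ty": 0,"tz": 0.008,"twist": 0},
    {"tx": 0,"ty": 0,"tz": 0.003,"twist": 0},
    {"tx": 0,"ty": 0,"tz": 0,"twist": 0},
    {"tx": 0,"ty": 0,"tz": 0,"twist": 0}
  ]
}}

```text
clock: 45.1
position: [0.5218, 0.0343, 0.0791]
ee_rot: [2.367, 2.053, -0.056]
force: [-0.3, 0.5, 0.1]
width: 0.233
gripper_force: 30.0
```

Run:
```python
from h import *
go([.5208,.0360,.0753])
```

```text
t 45.1 pos [0.5218 0.0343 0.0791] yaw x 81.89 z [-0.022 -0.029 -0.999] F [-0.3  0.5  0.1] w 0.233 gf 30.0 q7 -0.4
tool shift m [ 0.0017 -0.0011  0.0038]
```

Request:
{"name": "move_arm", "arguments": {
  "motion": [
    {"tx": 0.001,"ty": -0.0008,"tz": 0.002,"twist": 0},
    {"tx": 0,"ty": 0,"tz": 0.002,"twist": 0},
    {"tx": 0,"ty": 0,"tz": 0.0015,"twist": 0},
    {"tx": 0,"ty": 0,"tz": 0,"twist": 0},
    {"tx": 0,"ty": 0,"tz": 0,"twist": 0}
  ]
}}

```text
clock: 45.6
position: [0.521, 0.0354, 0.075]
ee_rot: [2.367, 2.053, -0.055]
force: [-8.1, 0.4, 23.0]
width: 0.23
gripper_force: 30.0
```

Run:
```python
from h import *
go([.5208,.0360,.0753])
```

```text
t 45.6 pos [0.521  0.0354 0.075 ] yaw x 81.88 z [-0.021 -0.029 -0.999] F [-8.1  0.4 23. ] w 0.23 gf 30.0 q7 -0.4
tool shift m [ 0.0006 -0.0003 -0.0003]
```

Request:
{"name": "move_arm", "arguments": {
  "motion": [
    {"tx": 0,"ty": 0,"tz": 0,"twist": 0},
    {"tx": 0,"ty": 0,"tz": 0,"twist": 0},
    {"tx": 0,"ty": 0,"tz": -0.01,"twist": 0},
    {"tx": 0,"ty": 0,"tz": -0.025,"twist": 0},
    {"tx": 0,"ty": 0,"tz": -0.035,"twist": 0},
    {"tx": 0.02,"ty": -0.001,"tz": -0.01,"twist": 0},
    {"tx": 0.04,"ty": -0.002,"tz": 0,"twist": 0},
    {"tx": 0.045,"ty": -0.003,"tz": 0,"twist": 0},
    {"tx": 0.045,"ty": -0.003,"tz": 0,"twist": 0},
    {"tx": 0.045,"ty": -0.003,"tz": 0,"twist": 0},
    {"tx": 0.045,"ty": -0.003,"tz": 0,"twist": 0},
    {"tx": 0.025,"ty": -0.002,"tz": 0,"twist": 0}
  ],
  "gripper": 0.35
}}

```text
clock: 46.8
position: [0.5421, 0.3068, 0.1454]
ee_rot: [2.365, 2.059, -0.055]
force: [0.0, 0.8, 0.2]
width: 0.325
gripper_force: 0.0
```

Request:
{"name": "move_arm", "arguments": {
  "motion": [
    {"tx": 0,"ty": 0,"tz": 0,"twist": 0},
    {"tx": 0,"ty": 0,"tz": 0,"twist": 0},
    {"tx": 0,"ty": 0,"tz": 0,"twist": 0}
  ]
}}

```text
clock: 47.1
position: [0.5434, 0.3003, 0.1451]
ee_rot: [2.369, 2.051, -0.058]
force: [0.4, -0.2, -0.3]
width: 0.325
gripper_force: 0.0
```

Run:
```python
from h import *
go([.542,.3063,.063])
```

```text
t 47.1 pos [0.5434 0.3003 0.1451] yaw x 81.78 z [-0.023 -0.03  -0.999] F [ 0.4 -0.2 -0.3] w 0.325 gf 0.0 q7 -0.81
tool shift m [ 0.0085 -0.0007  0.0819]
```

Request:
{"name": "move_arm", "arguments": {
  "motion": [
    {"tx": 0.005,"ty": 0,"tz": 0.02,"twist": 0},
    {"tx": 0.0035,"ty": -0.0007,"tz": 0.02,"twist": 0},
    {"tx": 0,"ty": 0,"tz": 0.018,"twist": 0},
    {"tx": 0,"ty": 0,"tz": 0.015,"twist": 0},
    {"tx": 0,"ty": 0,"tz": 0.008,"twist": 0},
    {"tx": 0,"ty": 0,"tz": 0,"twist": 0},
    {"tx": 0,"ty": 0,"tz": 0,"twist": 0}
  ]
}}

```text
clock: 47.8
position: [0.5421, 0.308, 0.0643]
ee_rot: [2.368, 2.053, -0.056]
force: [0.2, -0.2, 0.5]
width: 0.323
gripper_force: 0.0
```

Request:
{"name": "move_arm", "arguments": {
  "motion": [
    {"tx": 0,"ty": 0,"tz": 0,"twist": 0},
    {"tx": 0,"ty": 0,"tz": 0,"twist": 0},
    {"tx": 0,"ty": 0,"tz": 0,"twist": 0},
    {"tx": 0,"ty": 0,"tz": 0,"twist": 0}
  ],
  "gripper": 1
}}

```text
clock: 48.2
position: [0.5422, 0.3085, 0.0646]
ee_rot: [2.368, 2.053, -0.055]
force: [-0.3, -1.3, 6.0]
width: 0.232
gripper_force: 30.0
```

Run:
```python
from h import *
go([.6379,.1509,.18])
```

```text
t 48.2 pos [0.5422 0.3085 0.0646] yaw x 81.88 z [-0.022 -0.028 -0.999] F [-0.3 -1.3  6. ] w 0.232 gf 30.0 q7 -0.84
tool shift m [-0.146  0.115 -0.113]
```

Request:
{"name": "move_arm", "arguments": {
  "motion": [
    {"tx": 0,"ty": 0,"tz": -0.02,"twist": 0},
    {"tx": 0,"ty": 0,"tz": -0.035,"twist": 0},
    {"tx": 0,"ty": 0,"tz": -0.035,"twist": 0},
    {"tx": -0.012,"ty": 0.01,"tz": -0.025,"twist": 0},
    {"tx": -0.025,"ty": 0.02,"tz": 0,"twist": 0},
    {"tx": -0.035,"ty": 0.028,"tz": 0,"twist": 0},
    {"tx": -0.035,"ty": 0.028,"tz": 0,"twist": 0},
    {"tx": -0.025,"ty": 0.02,"tz": 0,"twist": 0},
    {"tx": -0.012,"ty": 0.009,"tz": 0,"twist": 0},
    {"tx": 0,"ty": 0,"tz": 0,"twist": 0},
    {"tx": 0,"ty": 0,"tz": 0,"twist": 0},
    {"tx": 0,"ty": 0,"tz": 0,"twist": 0}
  ]
}}

```text
clock: 49.4
position: [0.6366, 0.1556, 0.1811]
ee_rot: [2.365, 2.059, -0.057]
force: [-0.1, -0.1, -1.1]
width: 0.23
gripper_force: 30.0
```

Run:
```python
from h import *
go([.6385,.153,.13])
```

```text
t 49.4 pos [0.6366 0.1556 0.1811] yaw x 82.08 z [-0.024 -0.028 -0.999] F [-0.1 -0.1 -1.1] w 0.23 gf 30.0 q7 -0.52
tool shift m [-0.0008  0.0032  0.0511]
```

Request:
{"name": "move_arm", "arguments": {
  "motion": [
    {"tx": -0.0005,"ty": 0.0032,"tz": 0.02,"twist": 0},
    {"tx": 0,"ty": 0,"tz": 0.02,"twist": 0},
    {"tx": 0,"ty": 0,"tz": 0.01,"twist": 0},
    {"tx": 0.001,"ty": 0.0005,"tz": 0.015,"twist": 0},
    {"tx": 0,"ty": 0,"tz": 0.015,"twist": 0},
    {"tx": 0.0007,"ty": 0.0005,"tz": 0.012,"twist": 0},
    {"tx": 0,"ty": 0,"tz": 0.007,"twist": 0},
    {"tx": 0,"ty": 0,"tz": 0.002,"twist": 0},
    {"tx": 0,"ty": 0,"tz": 0,"twist": 0},
    {"tx": 0,"ty": 0,"tz": 0,"twist": 0}
  ]
}}

```text
clock: 50.4
position: [0.6399, 0.1508, 0.0805]
ee_rot: [2.368, 2.054, -0.056]
force: [-0.1, 3.7, -1.2]
width: 0.232
gripper_force: 30.0
```

Run:
```python
from h import *
go([.6382,.153,.0756])
```

```text
t 50.4 pos [0.6399 0.1508 0.0805] yaw x 81.89 z [-0.023 -0.029 -0.999] F [-0.1  3.7 -1.2] w 0.232 gf 30.0 q7 -0.53
tool shift m [ 0.0021 -0.0019  0.0049]
```

Request:
{"name": "move_arm", "arguments": {
  "motion": [
    {"tx": 0.002,"ty": -0.0015,"tz": 0.001,"twist": 0},
    {"tx": 0,"ty": 0,"tz": 0.003,"twist": 0},
    {"tx": 0,"ty": 0,"tz": 0.0015,"twist": 0},
    {"tx": 0,"ty": 0,"tz": 0.001,"twist": 0},
    {"tx": 0,"ty": 0,"tz": 0,"twist": 0},
    {"tx": 0,"ty": 0,"tz": 0,"twist": 0}
  ]
}}

```text
clock: 51.0
position: [0.6388, 0.1524, 0.0755]
ee_rot: [2.368, 2.053, -0.055]
force: [-5.0, -0.9, 14.9]
width: 0.231
gripper_force: 30.0
```

Run:
```python
from h import *
go([.6382,.153,.0756])
```

```text
t 51.0 pos [0.6388 0.1524 0.0755] yaw x 81.87 z [-0.022 -0.029 -0.999] F [-5.  -0.9 14.9] w 0.231 gf 30.0 q7 -0.54
tool shift m [ 0.0005 -0.0007 -0.0001]
```

Seated. Release, rise over the box and check.

Request:
{"name": "move_arm", "arguments": {
  "motion": [
    {"tx": 0,"ty": 0,"tz": 0,"twist": 0},
    {"tx": 0,"ty": 0,"tz": 0,"twist": 0},
    {"tx": 0,"ty": 0,"tz": 0,"twist": 0},
    {"tx": 0,"ty": 0,"tz": -0.01,"twist": 0},
    {"tx": 0,"ty": 0,"tz": -0.03,"twist": 0},
    {"tx": 0,"ty": 0,"tz": -0.045,"twist": 0},
    {"tx": 0,"ty": 0,"tz": -0.045,"twist": 0},
    {"tx": -0.02,"ty": -0.02,"tz": -0.04,"twist": 0},
    {"tx": -0.025,"ty": -0.02,"tz": -0.04,"twist": 0},
    {"tx": -0.01,"ty": -0.01,"tz": 0,"twist": 0},
    {"tx": 0,"ty": 0,"tz": 0,"twist": 0},
    {"tx": 0,"ty": 0,"tz": 0,"twist": 0}
  ],
  "gripper": 0.45
}}

```text
clock: 52.2
position: [0.5865, 0.1118, 0.2851]
ee_rot: [2.368, 2.054, -0.057]
force: [0.0, 0.8, 0.3]
width: 0.279
gripper_force: 0.0
```

Run:
```python
from h import *
st();snap('wrist','f_w.png');snap('side','f_s.png')
a=cv2.resize(cv2.imread('pics/f_w.png')[20:260,120:440],None,fx=1.25,fy=1.25);b=cv2.imread('pics/f_s.png')[170:350,180:340];b=cv2.resize(b,(400,450),interpolation=2);a=cv2.copyMakeBorder(a,0,150,0,0,0)
cv2.imwrite('pics/fin.png',np.hstack([a,b]))
```

```text
t 52.2 pos [0.5865 0.1118 0.2851] yaw x 81.89 z [-0.023 -0.029 -0.999] F [0.  0.8 0.3] w 0.279 gf 0.0 q7 -0.47
```

View pics/fin.png

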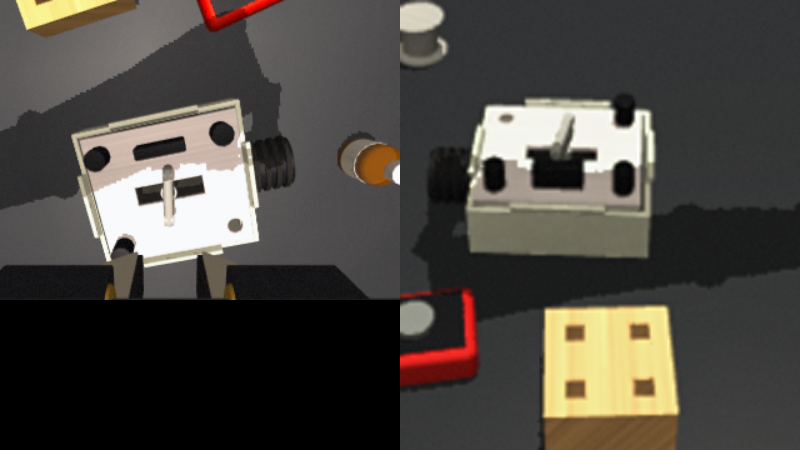

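The rack is empty and the three pins stand in their holes ((97,158), (222,133) and (123,247) in the left crop). The lid is flat inside the lips, and the nut lies across the slot.

```bash
python3 -c "
from cell import arm
print(arm.sign_off())"
```

```text
the job is handed in; nothing more can be done
None
```

The filter box is closed and the job is handed in: the lid lies flat on the rim, the wing nut is snug at about 8.04 rad, and all three pins from the rack are fully home, each in its own hole.

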